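# Load and lock the tube mixer

### The job

Pull both of the mixer's locking caps fully up, then load every tube block standing on the bench into its bay, upright and one to a slot (any slots), and thread the locking rod from the mixer's -y end (the robot's right) through the near bearing plate, the blocks and the far plate until its collar rests against the near plate. After that push both caps fully down again, and last press the large round start key with a firm, steady finger for about half a second without pounding it. Do not press the small square stop key, and leave the bottle, the rotor and the dish where they are.

Things in the scene. Friction and masses are not known exactly. Their poses are not given: they have to be found in the camera images.
- mixer: tube mixer with a fixed open bay; origin on the bench under the bay's middle, z up, y along the bore line, -x to the keypad. Base 30 mm high, x -120..60, y -85..85; keypad step x -120..-65, 45 mm high. Aluminium bearing plates 52 wide, 12 thick, 30 to 80 mm high at y -85..-73 (near) and 73..85 (far), each with a 14 mm hole at x 0, z 55. Does not move
- hole_near (a point): centre of the near plate's hole on its outer face (mixer 0, -85, 55 mm); the rod enters here in the mixer's +y direction
- hole_far (a point): centre of the far plate's hole on its outer face (mixer 0, 85, 55 mm)
- slot1 (a point): a block's centre when seated in the near slot (mixer 0, -49, 55 mm), its y axis along the mixer's y, either way round. Slot 64 mm in x, 45 mm in y, between 10 mm high ribs on the bay floor, which is 30 mm above the bench
- slot2 (a point): a block's centre when seated in the middle slot (mixer 0, 0, 55 mm), its y axis along the mixer's y, either way round. Slot 64 mm in x, 45 mm in y, between 10 mm high ribs on the bay floor, which is 30 mm above the bench
- slot3 (a point): a block's centre when seated in the far slot (mixer 0, 49, 55 mm), its y axis along the mixer's y, either way round. Slot 64 mm in x, 45 mm in y, between 10 mm high ribs on the bay floor, which is 30 mm above the bench
- block1_c (a point): white tube block 56 (its x) x 40 (y) x 50 mm high with two grey stoppers, 16 mm across, standing 12 mm above it at x +-18, and a 22 mm bore through it along y. Point: centre of the white block, in the bore, 25 mm above its foot. 0.15 to 0.28 kg. Stands on the bench; grip across its 56 mm. Two or three blocks are present; an absent one reads None
- block2_c (a point): white tube block 56 (its x) x 40 (y) x 50 mm high with two grey stoppers, 16 mm across, standing 12 mm above it at x +-18, and a 22 mm bore through it along y. Point: centre of the white block, in the bore, 25 mm above its foot. 0.15 to 0.28 kg. Stands on the bench; grip across its 56 mm. Two or three blocks are present; an absent one reads None
- block3_c (a point): white tube block 56 (its x) x 40 (y) x 50 mm high with two grey stoppers, 16 mm across, standing 12 mm above it at x +-18, and a 22 mm bore through it along y. Point: centre of the white block, in the bore, 25 mm above its foot. 0.15 to 0.28 kg. Stands on the bench; grip across its 56 mm. Two or three blocks are present; an absent one reads None
- rod_grip (a point): locking rod: centre of its black handle, 24 x 60 (y) x 24 mm, 12 mm above its underside. A steel rod 10 mm thick, round-ended, runs from the handle along +y, its centre line through this point. 0.14 to 0.28 kg, balanced inside the handle, on which it lies on the bench. It may roll onto another side if knocked. Grip the handle across its 24 mm
- rod_collar (a point): the rod-side face of the collar (22 mm across, 6 mm thick) on the rod's centre line, 36 mm from the handle's centre along the rod's +y. Fully home it touches the near plate
- rod_tip (a point): the rounded tip of the rod, 231 mm from the handle's centre, 195 mm from the collar face; fully home it stands 25 mm out of the far plate
- cap_near (a joint): locking cap, grey bar 40 x 15 x 14 mm (long in mixer x) on two steel pins above the near (-y) bearing plate (12 mm thick); 0 m = fully up (underside 12 mm over the plate), 0.012 m = fully down on the plate. Starts down or nearly so (0.009 to 0.012). Friction of about 5 N holds it wherever it is left. To pull it up, pinch it across its 15 mm
- cap_far (a joint): locking cap, grey bar 40 x 15 x 14 mm (long in mixer x) on two steel pins above the far (+y) bearing plate (12 mm thick); 0 m = fully up (underside 12 mm over the plate), 0.012 m = fully down on the plate. Starts down or nearly so (0.009 to 0.012). Friction of about 5 N holds it wherever it is left. To pull it up, pinch it across its 15 mm
- cap_near_top (a point): middle of the near locking cap's top, where to push down; 106 mm above the bench when up, 94 mm when down. The cap is 14 mm high
- cap_far_top (a point): middle of the far locking cap's top, where to push down; 106 mm above the bench when up, 94 mm when down. The cap is 14 mm high
- start_top (a point): middle of the top of the round start key, 32 mm across, 4.5 mm proud of the keypad, on the +y side of the dark display at mixer x -92, y 48 mm, 49.5 mm above the bench. It hardly moves (1.5 mm, 6 N to the bottom); it responds to 3 N or more kept up for 0.2 s, and more than 45 N damages it
- start_key: the round start key, the part whose contact force counts (origin under it)
- stop_key: the small square stop key, 14 mm wide, on the other (-y) side of the display at mixer x -92, y -52 mm; not to be pressed
- bottle: standing bottle, 64 mm across, 170 mm high, origin under it; leave alone
- rotor: white centrifuge rotor, 100 mm across, 45 mm high, origin under it; leave alone
- dish: steel dish 120 x 80 x 22 mm, origin under it; leave alone
Not all that is in view belongs to the job. What is shaped like the mixer but purple is not meant.

How it is judged:
By the outcome, as a careful person would: the job done as asked, in the order asked, and still so for the second after the job is handed in, with the robot touching nothing.
Of block1, block2, block3 only 2 to 3 are there at a start; the rules pass over those that are not, and their reading is None.
At some moment in a run one of block1, block2, block3, rod may be knocked a few centimetres aside while the robot is not near it.
It also fails if it takes over 210 s, if anything falls off the work surface, if the arm or the gripper's body presses on something with over 40 N, if the wrist force passes 120 N, or if a joint passes its speed limit or range.

### The arm

A 6-joint arm with a two-finger parallel gripper is mounted at the origin on the work surface. World frame = base frame: x ahead of the robot, y to its left, z up, the work surface at z = 0. Lengths are in m, angles in rad, forces in N, time in s.
With the tool pointing down it reaches from about 0.3 to 0.85 m from the base axis. Payload 4.2 kg.
Tool frame: the origin (TCP) lies midway between the tips of the shut fingers; the grasp point (between the pads) lies 19 mm behind it (robot.hold_point_z is the z of the grasp point in the tool frame, in m); z points along the fingers, y is the direction in which the jaws open and shut (so a half turn about z gives the same grasp; the last joint's range is limited). The gripper opens to 91 mm and grips with 3 to 60 N. Pads are 32 mm wide; open, the fingers measure 118 mm over their backs; the gripper's body (76 mm by 178 mm) begins 60 mm behind the grasp point.
Start: joints at [-1.169, 0.32, 1.565, -0, 1.257, -0.02], TCP at [0.235, -0.525, 0.214] pointing down, gripper open.
Joint ranges: [-3.11, 3.11], [-0.84, 2.01], [0.21, 2.61], [-1.34, 4.49], [0.05, 2.63], [-2.56, 2.56]. Speed limits (rad/s): [2.57, 2.57, 3.14, 3.14, 3.14, 3.14].

### API

Orientations are given as a unit quaternion [x, y, z, w].
In Python, from station import robot gives the robot as it stands.
- The arm moves only by the tool send_rows, never from a script. Its argument "plan" is a list of rows, each an object of numbers: "tx", "ty", "tz": the shift along the tool's x, y, z in mm; "rx", "ry", "rz": the turn, a rotation vector about the tool's x, y, z in rad; "gripper": the opening, from 0 (shut) to 1 (fully open). In form: [{"tx": .., "ty": .., "tz": .., "rx": .., "ry": .., "rz": .., "gripper": ..}, ...]. A call has 1 to 20 rows; each row is the pose to reach, as a shift and turn from the pose commanded when the call began, along the tool's axes at that moment; what a row does not reach only later rows make up. A row lasts 1/8 s, in which the tool goes at most 62.5 mm and 10.7 degrees, less where a joint would pass 70% of its speed; a pose out of reach is approached as far as the arm can. A call with a gripper value outside its range is refused whole. The fingers move at their own pace and stop on an object; "grip_force" is the grip in N (left out, the last holds). Time passes only in rows, so rows that repeat a pose let the fingers close. It gives the time, the measured TCP pose, the force and the opening at its end, in the units of the state.
- robot.read_state(): the state, without advancing time (a new reading comes with each control period).
- robot.read_camera(name): name is "side" or "top"; returns a dict with "frame" (384x512x3 uint8, blue, green, red), "mtx" (3x3 intrinsics, pixels), "k1" (the pictures are not rectified: a ray, as slopes to the right and down, at radius r is drawn at 1 + k1 r^2 times it, then the intrinsics apply), "R" (3x3) and "t" (3): a world point X has camera coordinates R X + t. Camera axes: x right, y down, z forward; pixel columns grow to the right and rows downward; lengths in m; the calibration is good to about 2 mm. A picture is of the moment at which its call begins. There is no depth.
- robot.finish_job(): hands the job in, once; it reports no verdict.
Trained networks look in a picture, given as the dict that the camera call returned (one of the last four; its "shot" number tells which), for a name from the list of things; names that differ only in an ending like _2 or _b are one class to them, and where a whole thing is asked for, a point or a joint stands for the part that bears it (a point fixed in the world has none). Each returns a list of dicts, best first, with "conf" (0 to 1); they miss things now and then, are a little off and sometimes report something else, mostly with a low value. They report only what shows in the picture. A call takes as long as a camera call. They do not tell look-alikes from the thing itself.
- robot.trace(picture, query): "mask" (384x512 bool, what is visible of it) and "box" ([centre column, centre row, width, height] in pixels, round what is visible of it).
- robot.spot_point(picture, query): "pixel" ([column, row] in pixels: a listed point, or the origin of a listed thing).
The state is a dict: "time_s": time; "joint_pos": joint angles; "joint_vel": joint speeds; "tau": joint torques, N m; "tcp_pos": TCP position; "ee_rot": TCP orientation; "ft_force": force on the tool from outside, world axes, zero at the start; "moment": the same for the moment, N m; "width": opening from 0.0 (shut) to 1.0 (fully open).
Only numpy, scipy, OpenCV 4.12 (cv2) and the standard library are available. Lean on these libraries where they do the work, as an engineer would, in place of code of your own. Each camera call takes 0.05 s, during which the arm holds its last target. There are 200 camera calls.

## Working session

There is one attempt and no reset: what is moved stays moved. The work goes in short steps, Python scripts to look and compute and a tool call to move; the robot and the scene stay as the last step left them, time stands still between calls to the robot, and variables do not carry over. Pictures are saved under pics/ and viewed, about 12 in all and at most 16, crops included, and the job is handed in when it is done.

Besides the shell and the picture viewer there is one more tool, called after "Emit:" as name(argument=value, ...) on one line, values as JSON. send_rows: Moves the arm, as the interface text tells. Its arguments: {"type":"object","properties":{"plan":{"type":"array","items":{"type":"object","properties":{"tx":{"type":"number"},"ty":{"type":"number"},"tz":{"type":"number"},"rx":{"type":"number"},"ry":{"type":"number"},"rz":{"type":"number"},"gripper":{"type":"number"}}}},"grip_force":{"type":"number"}},"required":["plan"]}

```bash
mkdir -p pics; ls
python3 - <<'E'
from station import robot
import cv2
print(robot.read_state(), robot.hold_point_z)
for n in ("side","top"):
    p=robot.read_camera(n); cv2.imwrite(f"pics/{n}0.png",p["frame"])
    print(n,p["mtx"],p["k1"],p["R"],p["t"],p["shot"])
    for q in ["mixer","hole_near","hole_far","block1_c","rod_grip","rod_collar","rod_tip","cap_near_top","cap_far_top","start_top","stop_key","bottle","rotor","dish","slot1","slot3"]:
        print(q,[(([round(float(v)) for v in d["pixel"]]),round(d["conf"],2)) for d in robot.spot_point(p,q)])
a=cv2.imread("pics/side0.png");b=cv2.imread("pics/top0.png")
E
```

```text
pics
{'time_s': 0.0, 'joint_pos': array([-1.16899532e+00,  3.20279893e-01,  1.56566517e+00,  2.01285495e-05,
        1.25737397e+00, -1.99901340e-02]), 'joint_vel': array([ 3.12663341e-05, -4.46811948e-04, -4.69237538e-04,  1.36162006e-03,
       -3.44988644e-05,  1.50526732e-03]), 'tau': array([-2.23408456e-04, -4.12470281e+01, -2.31973922e+01,  7.26439850e-02,
        4.56112053e-02, -1.24015646e-04]), 'tcp_pos': array([ 0.23522056, -0.52414478,  0.21313255]), 'ee_rot': array([ 9.77844119e-01,  2.09332593e-01, -1.54391454e-04, -8.49326118e-04]), 'ft_force': array([ 0.66379346, -0.03459799,  0.11412179]), 'moment': array([0.06595772, 0.06432013, 0.04839782]), 'width': 0.9980157765633489} -0.0188
side [[377.21532704   0.         258.37744453]
 [  0.         377.21532704 189.60483149]
 [  0.           0.           1.        ]] -0.029803366440834464 [[-0.73644527 -0.6764718  -0.00585331]
 [-0.38850065  0.42999534 -0.81496703]
 [ 0.55381911 -0.5979046  -0.57947777]] [0.38927509 0.28573945 0.8476163 ] 1
mixer [([263, 329], 0.61), ([207, 223], 0.6), ([280, 143], 0.56)]
hole_near [([302, 1
[... 1696 characters left out ...]
.63), ([188, 157], 0.48), ([374, 96], 0.46)]
start_top [([366, 136], 0.57), ([198, 190], 0.47), ([150, 317], 0.43)]
stop_key [([293, 118], 0.73), ([404, 144], 0.52), ([186, 311], 0.51), ([230, 194], 0.39)]
bottle [([138, 223], 0.61)]
rotor [([291, 118], 0.69)]
dish [([131, 182], 0.84), ([242, 164], 0.53), ([324, 168], 0.43)]
slot1 [([200, 158], 0.88), ([392, 108], 0.78), ([182, 279], 0.77), ([233, 162], 0.75), ([214, 161], 0.66), ([166, 283], 0.66), ([146, 286], 0.64), ([377, 104], 0.63), ([410, 112], 0.56)]
slot3 [([200, 158], 0.88), ([392, 108], 0.78), ([182, 279], 0.77), ([233, 162], 0.75), ([214, 161], 0.66), ([166, 283], 0.66), ([146, 286], 0.64), ([377, 104], 0.63), ([410, 112], 0.56)]
```

Run:
```python
import cv2
for n in("side","top"):
    a=cv2.imread(f"pics/{n}0.png"); cv2.imwrite(f"pics/{n}0b.png",cv2.resize(a,(800,600),interpolation=cv2.INTER_CUBIC))
```

```text
(no output)
```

View pics/top0b.png

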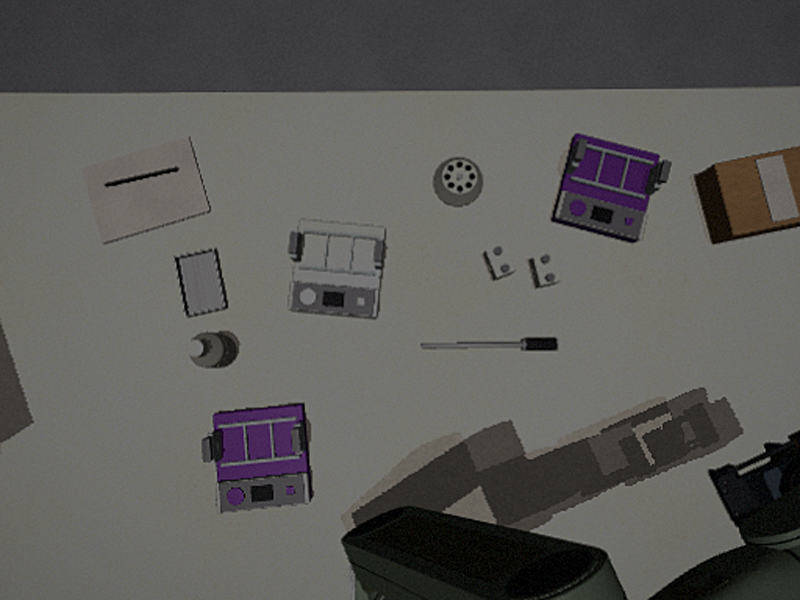

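View pics/side0b.png

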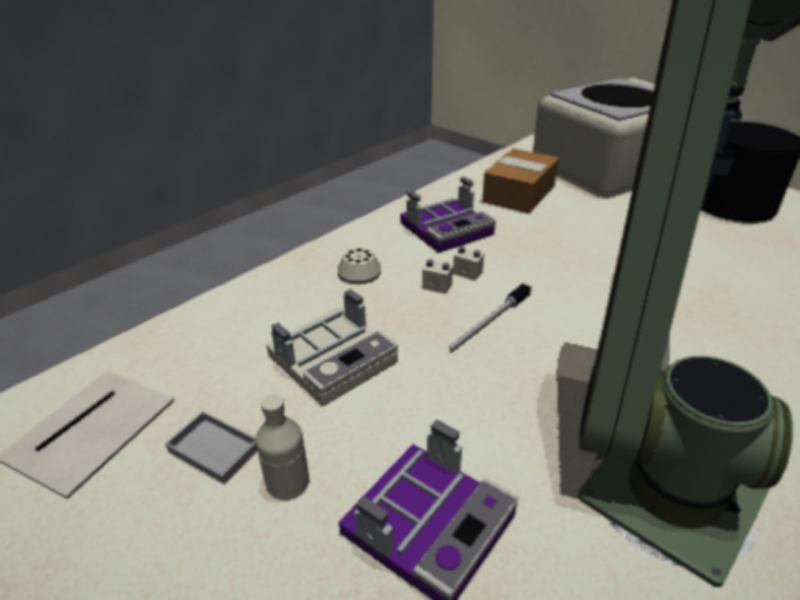

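The top view shows the white mixer at (217,163), and only that one fits: the look-alikes at (392,112) and (168,281) are purple. Two blocks stand at about (319,168) and (348,173), and the rod handle is at (345,215) with its tip to the left at about (270,222). The rotor, dish and bottle are left and behind. Next I fit poses.

```bash
cat > h.py <<'E'
import numpy as np, cv2
from scipy.optimize import least_squares, minimize
from scipy.spatial.transform import Rotation as Ro
from station import robot
def proj(p,X):
    c=np.atleast_2d(X)@p["R"].T+p["t"]; s=c[:,:2]/c[:,2:]
    s=s*(1+p["k1"]*(s**2).sum(1,keepdims=True))
    return s@p["mtx"][:2,:2].T+p["mtx"][:2,2]
def onplane(p,px,z):
    "world point at height z seen at pixel"
    f=lambda v: proj(p,[v[0],v[1],z])[0]-px
    return least_squares(f,[.5,0]).x
def T(pose,X,z0=0):
    x,y,a=pose; c,s=np.cos(a),np.sin(a); X=np.atleast_2d(X)/1000.
    return np.c_[x+c*X[:,0]-s*X[:,1],y+s*X[:,0]+c*X[:,1],X[:,2]+z0]
def box(x0,x1,y0,y1,z0,z1,faces="all"):
    C=lambda *a:np.array(a,float); E=[]
    for z in (z0,z1):
        E+=[(C(x0,y0,z),C(x1,y0,z)),(C(x1,y0,z),C(x1,y1,z)),(C(x1,y1,z),C(x0,y1,z)),(C(x0,y1,z),C(x0,y0,z))]
    for x in(x0,x1):
        for y in(y0,y1): E.append((C(x,y,z0),C(x,y,z1)))
    return E
def circ(x,y,z,r):
    t=np.linspace(0,2*np.pi,25)
    P=np.c_[x+r*np.cos(t),y+r*np.sin(t),0*t+z]; return list(zip(P[:-1],P[1:]))
MIX=[e for e in box(-120,60,-85,85,0,30)]+box(-120,-65,-85,85,30,45)+box(-26,26,-85,-73,30,80)+box(-26,26,73,85,30,80)+circ(-92,48,49.5,16)
BLK=box(-28,28,-20,20,0,50)+circ(-18,0,62,8)+circ(18,0,62,8)
def samp(E,n=15):
    t=np.linspace(0,1,n)[:,None]; return np.vstack([a+(b-a)*t for a,b in E])
def grad(p,s=1.0):
    g=cv2.GaussianBlur(cv2.cvtColor(p["frame"],cv2.COLOR_BGR2GRAY).astype(np.float32),(0,0),s)
    return np.hypot(cv2.Sobel(g,cv2.CV_32F,1,0),cv2.Sobel(g,cv2.CV_32F,0,1))
def edgefit(pics,E,p0,step=(.008,.008,.06),s=1.0):
    G=[np.minimum(grad(p,s),np.percentile(grad(p,s),99)) for p in pics]; S=samp(E)
    def f(v):
        r=0
        for p,g in zip(pics,G):
            u=proj(p,T(v,S)).astype(np.float32)
            r-=cv2.remap(g,u[:,0].copy(),u[:,1].copy(),cv2.INTER_LINEAR).mean()
        return r
    p0=np.array(p0); best=None
    for k in range(6):
        st=np.array(step)*np.random.default_rng(k).normal(0,.5,3)*(k>0)
        sim=np.vstack([p0+st]+[p0+st+np.eye(3)[i]*step[i]*.5 for i in range(3)])
        r=minimize(f,p0,method="Nelder-Mead",options=dict(initial_simplex=sim,xatol=1e-5,fatol=1e-4))
        if best is None or r.fun<best.fun: best=r
    return best.x,best.fun,f
def overlay(p,items,name,ctr,w=100,k=6):
    x0,y0=int(ctr[0]-w/2),int(ctr[1]-w*.375)
    im=p["frame"][max(y0,0):y0+int(w*.75),max(x0,0):x0+w]; x0=max(x0,0);y0=max(y0,0)
    im=cv2.convertScaleAbs(cv2.resize(im,None,fx=k,fy=k,interpolation=cv2.INTER_CUBIC),alpha=1.5)
    for E,pose,col in items:
        for a,b in E:
            u=((proj(p,T(pose,np.array([a,b])))-[x0,y0]+.5)*k-.5)
            cv2.line(im,*[tuple(int(v) for v in q) for q in u],col,1)
    cv2.imwrite(name,im); return im
E
python3 - <<'E'
from h import *
t=robot.read_camera("top"); s=robot.read_camera("side")
kp={"hole_near":(0,-85,55),"hole_far":(0,85,55),"start_top":(-92,48,49.5),"stop_key":(-92,-52,45),"cap_near_top":(0,-79,95),"cap_far_top":(0,79,95),"mixer":(0,0,0)}
guess=onplane(t,[217,163],0); print(guess)
obs=[]
for p in(t,s):
    ref=proj(p,[*guess,0])[0]
    for q,X in kp.items():
        for d in robot.spot_point(p,q):
            e=proj(p,T([*guess,-.1],X))[0]
            if np.linalg.norm(e-d["pixel"])<15: obs.append((p,X,np.array(d["pixel"]),d["conf"])); break
r=least_squares(lambda v:np.concatenate([proj(p,T(v,X))[0]-o for p,X,o,c in obs]),[*guess,-.1],loss="soft_l1",x_scale=[.01,.01,.05])
print("kp",r.x,len(obs),np.round(r.fun.reshape(-1,2),1).tolist())
for pics in([t],[s],[t,s]):
    x,f,_=edgefit(pics,MIX,r.x); print("edge",np.round(x,4),f)
m=x
bl=[]
for g,gs in (([319,168],None),([348,173],None)):
    w=onplane(t,g,.05)
    best=None
    for a in np.arange(-1.5,1.6,.3):
        for pics in([t,s],):
            x,f,_=edgefit(pics,BLK,[*w,a],(.006,.006,.15),.8)
            if best is None or f<best[1]: best=(x,f)
    print("blk",w,best)
    x=best[0]; bl.append(x)
    for pics in([t],[s]): print(edgefit(pics,BLK,x,(.004,.004,.08),.8)[:2])
for p in(t,s):
    for q in("block1_c","rod_grip"):
        for d in robot.trace(p,q): print(q,np.round(d["box"]),round(d["conf"],2),d["mask"].sum())
h,c,tip=[np.array(robot.spot_point(t,q)[0]["pixel"]) for q in("rod_grip","rod_collar","rod_tip")]
print("rod",onplane(t,h,.012),onplane(t,c,.012),onplane(t,tip,.012))
a=overlay(t,[(MIX,m,(0,255,0))],"pics/a.png",proj(t,[*m[:2],.03])[0],66,6)
b=overlay(t,[(BLK,x,(0,255,0)) for x in bl],"pics/b.png",proj(t,[*((bl[0]+bl[1])/2)[:2],.03])[0],66,6)
c=overlay(s,[(MIX,m,(0,255,0))],"pics/c.png",proj(s,[*m[:2],.03])[0],88,4)
d=overlay(s,[(BLK,x,(0,255,0)) for x in bl],"pics/d.png",proj(s,[*((bl[0]+bl[1])/2)[:2],.03])[0],66,6)
H=294
R=lambda im:cv2.resize(im,(396,H))
cv2.imwrite("pics/fit1.png",np.vstack([np.hstack([R(a),R(b)]),np.hstack([R(c),R(d)])]))
E
```

```text
[0.61621325 0.13555369]
kp [ 0.61838994  0.12974859 -0.11790113] 13 [[3.5, 0.1], [-0.2, -0.2], [-0.8, 0.5], [3.8, 0.6], [0.1, -0.5], [2.3, -0.2], [3.7, 0.1], [-3.3, 0.6], [-1.7, 0.1], [-2.7, 0.1], [-3.2, 13.0], [0.8, 1.5], [2.4, 0.4]]
edge [ 0.6147  0.1311 -0.1198] -99.40414428710938
edge [ 0.6158  0.1318 -0.0942] -148.2945098876953
edge [ 0.615   0.1315 -0.1079] -245.99404907226562
blk [ 0.59038414 -0.171905  ] (array([ 0.59420171, -0.17462854,  0.36139378]), np.float64(-369.54754638671875))
(array([ 0.59464174, -0.17428518,  0.35944387]), np.float64(-134.5084686279297))
(array([ 0.59336396, -0.17463697,  0.40608163]), np.float64(-238.0406951904297))
blk [ 0.57480678 -0.25723635] (array([ 0.57737938, -0.26083424,  0.22169678]), np.float64(-355.9003601074219))
(array([ 0.57775747, -0.26020835,  0.21379141]), np.float64(-140.4908447265625))
(array([ 0.57366769, -0.25875891,  0.46685171]), np.float64(-226.71954345703125))
block1_c [215. 174.  61.  61.] 0.42 3381
rod_grip [311. 219.  87.   9.] 0.65 450
block1_c [213. 224.  83.  75.] 0.67 3250
rod_grip [314. 203.  51.  40.] 0.56 300
rod [ 0.44360231 -0.24961643] [ 0.43867674 -0.21463537] [ 0.43851767 -0.02528775]
```

View pics/fit1.png

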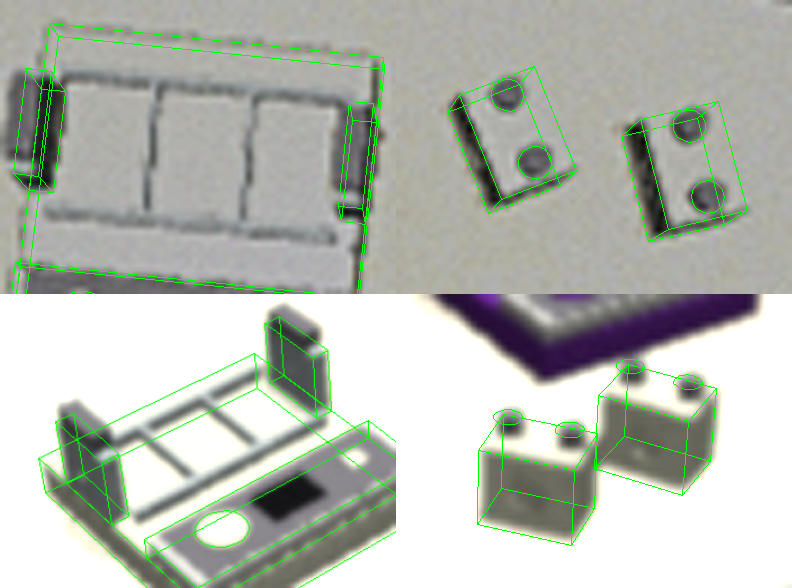

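Both blocks fit well in both views; the mixer yaw is still uncertain, so I refit it using only visible edges, with ribs and caps added.

```bash
cat >> h.py <<'E'
def top4(x0,x1,y0,y1,z): return box(x0,x1,y0,y1,z,z)[:4]
M2=top4(-120,60,-85,85,30)[1:3]+top4(-120,-65,-85,85,45)+circ(-92,48,49.5,16)+top4(-20,20,-86.5,-71.5,95)+top4(-20,20,71.5,86.5,95)
for y in(-26.5,-22.5,22.5,26.5): M2+=[(np.array([-32.,y,40]),np.array([32.,y,40]))]
for x in(-36,-32,32,36): M2+=[(np.array([x,-70.,40]),np.array([x,70.,40]))]
E
python3 - <<'E'
from h import *
t=robot.read_camera("top"); s=robot.read_camera("side")
for sg in(.7,1.2):
  for pics in([t],[s],[t,s]):
    x,f,F=edgefit(pics,M2,[.615,.1315,-.108],s=sg); print(sg,np.round(x,4),round(f,1))
m=x
a=overlay(t,[(M2,m,(0,255,0))],"pics/a.png",proj(t,[*m[:2],.03])[0],84,4)
c=overlay(s,[(M2,m,(0,255,0))],"pics/c.png",proj(s,[*m[:2],.03])[0],96,4)
R=lambda im:cv2.resize(im,(396,297))
# rod: dark handle threshold + bright shaft
g=cv2.cvtColor(t["frame"],cv2.COLOR_BGR2GRAY)
b=overlay(t,[],"pics/b.png",[310,219],100,4); d=overlay(s,[],"pics/d.png",[310,203],80,4)
cv2.imwrite("pics/fit2.png",np.vstack([np.hstack([R(a),R(b)]),np.hstack([R(c),R(d)])]))
for p,(c,r) in((t,(345,219)),(s,(333,188))):
    g=cv2.cvtColor(p["frame"],cv2.COLOR_BGR2GRAY); sub=g[r-14:r+15,c-22:c+23]; th=sub.min()+.35*(np.median(sub)-sub.min())
    ys,xs=np.where(sub<th); print("dark",len(xs),xs.mean()+c-22,ys.mean()+r-14,xs.min()+c-22,xs.max()+c-22,ys.min()+r-14,ys.max()+r-14)
    print(onplane(p,[xs.mean()+c-22,ys.mean()+r-14],.014))
E
```

```text
0.7 [ 0.6151  0.1331 -0.1118] -120.4
0.7 [ 0.6149  0.1311 -0.1071] -193.4
0.7 [ 0.6147  0.1319 -0.1108] -305.6
1.2 [ 0.6155  0.1336 -0.1057] -84.1
1.2 [ 0.6145  0.1307 -0.111 ] -147.5
1.2 [ 0.6143  0.1312 -0.1141] -228.3
dark 157 345.9299363057325 219.54140127388536 334 356 216 223
[ 0.43885819 -0.25426066]
dark 105 332.23809523809524 188.0952380952381 326 338 182 195
[ 0.43535057 -0.25614003]
```

View pics/fit2.png

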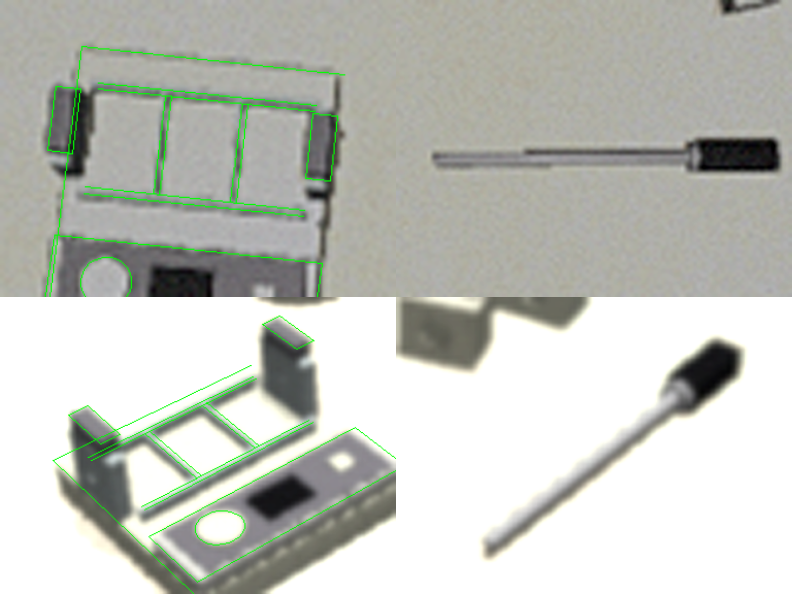

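The refit is consistent: mixer pose about (0.615, 0.132, yaw -0.11), and the cap and rib overlays sit on the picture. The rod lies with its handle at about (0.438, -0.253) pointing +y. Starting with the near cap.

```bash
cat >> h.py <<'E'
M=[.615,.132,-.110]
def mw(*X): return T(M,X)[0]
def go(*tg):
    "targets (pos,heading,label): tool-frame shift from the pose as it stands; tool down"
    s=robot.read_state(); P=s["tcp_pos"]; R0=Ro.from_quat(s["ee_rot"])
    x=R0.as_matrix()[:,0]; print("t",round(s["time_s"],2),"tcp",np.round(P*1000,1),"head",round(np.arctan2(x[1],x[0]),4),"F",np.round(s["ft_force"],1),"Mo",np.round(s["moment"],2),"w",round(s["width"]*91,1),"j",np.round(s["joint_pos"],2))
    for pos,a,l in tg:
        d=R0.inv().apply(np.array(pos)-P)*1000
        Rt=Ro.from_matrix(np.array([[np.cos(a),np.sin(a),0],[np.sin(a),-np.cos(a),0],[0,0,-1.]]))
        print(l,"t",np.round(d,1),"r",np.round((R0.inv()*Rt).as_rotvec(),3),"world",np.round(np.array(pos)*1000,1))
E
python3 - <<'E'
from h import *
a=M[2]
p=mw(0,-79,0)
go((p+[0,0,.13],a,"above near"),(p+[0,0,.068],a,"at near"))
E
```

```text
t 2.95 tcp [ 235.4 -524.6  213.9] head 0.4218 F [-0.3 -0.2  0.5] Mo [-0.05 -0.06 -0.02] w 91.0 j [-1.17  0.32  1.56 -0.    1.26 -0.02]
above near t [ 575.1 -375.6   83.9] r [0.    0.    0.532] world [606.3  53.5 130. ]
at near t [ 575.1 -375.6  145.9] r [0.    0.    0.532] world [606.3  53.5  68. ]
```

Emit:
send_rows(plan=[{"tx": 60, "ty": -39, "tz": 5, "rz": 0.1, "gripper": 0.5}, {"tx": 575, "ty": -375.6, "tz": 40, "rz": 0.532, "gripper": 0.5}, {"tx": 575, "ty": -375.6, "tz": 40, "rz": 0.532, "gripper": 0.5}, {"tx": 575, "ty": -375.6, "tz": 40, "rz": 0.532, "gripper": 0.5}, {"tx": 575, "ty": -375.6, "tz": 40, "rz": 0.532, "gripper": 0.5}, {"tx": 575, "ty": -375.6, "tz": 40, "rz": 0.532, "gripper": 0.5}, {"tx": 575, "ty": -375.6, "tz": 40, "rz": 0.532, "gripper": 0.5}, {"tx": 575, "ty": -375.6, "tz": 40, "rz": 0.532, "gripper": 0.5}, {"tx": 575, "ty": -375.6, "tz": 40, "rz": 0.532, "gripper": 0.5}, {"tx": 575, "ty": -375.6, "tz": 40, "rz": 0.532, "gripper": 0.5}, {"tx": 575, "ty": -375.6, "tz": 40, "rz": 0.532, "gripper": 0.5}, {"tx": 575, "ty": -375.6, "tz": 40, "rz": 0.532, "gripper": 0.5}, {"tx": 575, "ty": -375.6, "tz": 40, "rz": 0.532, "gripper": 0.5}, {"tx": 575, "ty": -375.6, "tz": 84, "rz": 0.532, "gripper": 0.5}, {"tx": 575, "ty": -375.6, "tz": 84, "rz": 0.532, "gripper": 0.5}, {"tx": 575, "ty": -375.6, "tz": 84, "rz": 0.532, "gripper": 0.5}])

```text
validation failed for argument at $.pl...
```

Run:
```python
from h import *
a=M[2]
p=mw(0,-79,0)
go((p+[0,0,.068],a,"at near"))
```

```text
t 2.95 tcp [ 235.4 -524.6  213.9] head 0.4218 F [-0.3 -0.2  0.5] Mo [-0.05 -0.06 -0.02] w 91.0 j [-1.17  0.32  1.56 -0.    1.26 -0.02]
at near t [ 575.1 -375.6  145.9] r [0.    0.    0.532] world [606.3  53.5  68. ]
```

Emit:
send_rows(plan=[{"tx": 60.0, "ty": -39.0, "tz": 5.0, "rx": 0.0, "ry": 0.0, "rz": 0.1, "gripper": 0.5}, {"tx": 575.0, "ty": -375.6, "tz": 40.0, "rx": 0.0, "ry": 0.0, "rz": 0.532, "gripper": 0.5}], grip_force=10)

```text
time_s: 3.2
tcp_pos: [0.3014, -0.4221, 0.206]
ee_rot: [0.998, 0.069, 0.0, -0.0]
ft_force: [0.9, -0.7, 0.4]
width: 0.809
```

Run:
```python
from h import *
a=M[2]
p=mw(0,-79,0)
go((p+[0,0,.13],a,"above near"))
```

```text
t 3.2 tcp [ 301.4 -422.1  206. ] head 0.1389 F [ 0.9 -0.7  0.4] Mo [ 0.02  0.   -0.  ] w 73.6 j [-0.97  0.24  1.7   0.    1.2   0.46]
above near t [ 367.7 -428.8   76.2] r [-0.    -0.     0.249] world [606.3  53.5 130. ]
```

Emit:
send_rows(plan=[{"tx": 365.0, "ty": -427.0, "tz": 40.0, "rx": 0.0, "ry": 0.0, "rz": 0.24, "gripper": 0.5}, {"tx": 365.0, "ty": -427.0, "tz": 40.0, "rx": 0.0, "ry": 0.0, "rz": 0.24, "gripper": 0.5}, {"tx": 365.0, "ty": -427.0, "tz": 40.0, "rx": 0.0, "ry": 0.0, "rz": 0.24, "gripper": 0.5}, {"tx": 365.0, "ty": -427.0, "tz": 40.0, "rx": 0.0, "ry": 0.0, "rz": 0.24, "gripper": 0.5}, {"tx": 365.0, "ty": -427.0, "tz": 40.0, "rx": 0.0, "ry": 0.0, "rz": 0.24, "gripper": 0.5}, {"tx": 365.0, "ty": -427.0, "tz": 40.0, "rx": 0.0, "ry": 0.0, "rz": 0.24, "gripper": 0.5}, {"tx": 365.0, "ty": -427.0, "tz": 40.0, "rx": 0.0, "ry": 0.0, "rz": 0.24, "gripper": 0.5}, {"tx": 365.0, "ty": -427.0, "tz": 40.0, "rx": 0.0, "ry": 0.0, "rz": 0.24, "gripper": 0.5}, {"tx": 365.0, "ty": -427.0, "tz": 40.0, "rx": 0.0, "ry": 0.0, "rz": 0.24, "gripper": 0.5}, {"tx": 365.0, "ty": -427.0, "tz": 40.0, "rx": 0.0, "ry": 0.0, "rz": 0.24, "gripper": 0.5}, {"tx": 365.0, "ty": -427.0, "tz": 70.0, "rx": 0.0, "ry": 0.0, "rz": 0.24, "gripper": 0.5}, {"tx": 365.0, "ty": -427.0, "tz": 70.0, "rx": 0.0, "ry": 0.0, "rz": 0.24, "gripper": 0.5}, {"tx": 365.0, "ty": -427.0, "tz": 70.0, "rx": 0.0, "ry": 0.0, "rz": 0.24, "gripper": 0.5}, {"tx": 365.0, "ty": -427.0, "tz": 70.0, "rx": 0.0, "ry": 0.0, "rz": 0.24, "gripper": 0.5}])

```text
time_s: 4.95
tcp_pos: [0.6005, 0.052, 0.1377]
ee_rot: [0.999, -0.047, 0.001, -0.0]
ft_force: [-0.6, 0.6, -0.1]
width: 0.501
```

Run:
```python
from h import *
a=M[2]
p=mw(0,-79,0)
go((p+[0,0,.068],a,"at near"))
```

```text
t 4.95 tcp [600.5  52.  137.7] head -0.0946 F [-0.6  0.6 -0.1] Mo [-0.03  0.01 -0.02] w 45.6 j [ 0.07  0.42  1.62 -0.    1.11  1.73]
at near t [ 5.5 -2.  69.7] r [-0.    -0.002  0.015] world [606.3  53.5  68. ]
```

Emit:
send_rows(plan=[{"tx": 5.5, "ty": -2.0, "tz": 20.0, "rx": 0.0, "ry": 0.0, "rz": 0.015, "gripper": 0.5}, {"tx": 5.5, "ty": -2.0, "tz": 50.0, "rx": 0.0, "ry": 0.0, "rz": 0.015, "gripper": 0.5}, {"tx": 5.5, "ty": -2.0, "tz": 69.5, "rx": 0.0, "ry": 0.0, "rz": 0.015, "gripper": 0.5}, {"tx": 5.5, "ty": -2.0, "tz": 69.5, "rx": 0.0, "ry": 0.0, "rz": 0.015, "gripper": 0.5}, {"tx": 5.5, "ty": -2.0, "tz": 69.5, "rx": 0.0, "ry": 0.0, "rz": 0.015, "gripper": 0.1}, {"tx": 5.5, "ty": -2.0, "tz": 69.5, "rx": 0.0, "ry": 0.0, "rz": 0.015, "gripper": 0.1}, {"tx": 5.5, "ty": -2.0, "tz": 69.5, "rx": 0.0, "ry": 0.0, "rz": 0.015, "gripper": 0.1}, {"tx": 5.5, "ty": -2.0, "tz": 69.5, "rx": 0.0, "ry": 0.0, "rz": 0.015, "gripper": 0.1}, {"tx": 5.5, "ty": -2.0, "tz": 69.5, "rx": 0.0, "ry": 0.0, "rz": 0.015, "gripper": 0.1}, {"tx": 5.5, "ty": -2.0, "tz": 69.5, "rx": 0.0, "ry": 0.0, "rz": 0.015, "gripper": 0.1}], grip_force=10)

```text
time_s: 6.2
tcp_pos: [0.6062, 0.055, 0.0676]
ee_rot: [0.999, -0.054, 0.001, -0.001]
ft_force: [0.9, 5.8, 4.1]
width: 0.166
```

Run:
```python
from h import *
a=M[2]
p=mw(0,-79,0)
go((p+[0,0,.068],a,"at near"))
```

```text
t 6.2 tcp [606.2  55.   67.6] head -0.1088 F [0.9 5.8 4.1] Mo [0.94 0.1  0.2 ] w 15.1 j [0.07 0.49 1.69 0.   0.96 1.75]
at near t [ 0.3  1.5 -0.4] r [-0.002 -0.002  0.001] world [606.3  53.5  68. ]
```

Emit:
send_rows(plan=[{"tx": 0.0, "ty": -2.0, "tz": 0.0, "rx": 0.0, "ry": 0.0, "rz": 0.0, "gripper": 0.1}, {"tx": 0.0, "ty": -2.0, "tz": 0.0, "rx": 0.0, "ry": 0.0, "rz": 0.0, "gripper": 0.1}, {"tx": 0.0, "ty": -2.0, "tz": 0.0, "rx": 0.0, "ry": 0.0, "rz": 0.0, "gripper": 0.1}, {"tx": 0.0, "ty": -2.0, "tz": 0.0, "rx": 0.0, "ry": 0.0, "rz": 0.0, "gripper": 0.1}], grip_force=25)

```text
time_s: 6.7
tcp_pos: [0.6061, 0.0551, 0.0669]
ee_rot: [0.999, -0.054, 0.0, 0.001]
ft_force: [0.5, -4.9, 5.9]
width: 0.166
```

Run:
```python
from h import *
a=M[2]
p=mw(0,-79,0)
go((p+[0,0,.068],a,"at near"))
```

```text
t 6.7 tcp [606.1  55.1  66.9] head -0.1086 F [ 0.5 -4.9  5.9] Mo [-0.69 -0.11  0.26] w 15.1 j [ 0.07  0.49  1.69 -0.    0.96  1.75]
at near t [ 0.4  1.6 -1.1] r [ 0.001 -0.001  0.001] world [606.3  53.5  68. ]
```

Emit:
send_rows(plan=[{"tx": 0.0, "ty": 1.0, "tz": -2.0, "rx": 0.0, "ry": 0.0, "rz": 0.0, "gripper": 0.1}, {"tx": 0.0, "ty": 1.0, "tz": -5.0, "rx": 0.0, "ry": 0.0, "rz": 0.0, "gripper": 0.1}, {"tx": 0.0, "ty": 1.0, "tz": -8.0, "rx": 0.0, "ry": 0.0, "rz": 0.0, "gripper": 0.1}, {"tx": 0.0, "ty": 1.0, "tz": -11.0, "rx": 0.0, "ry": 0.0, "rz": 0.0, "gripper": 0.1}, {"tx": 0.0, "ty": 1.0, "tz": -14.0, "rx": 0.0, "ry": 0.0, "rz": 0.0, "gripper": 0.1}, {"tx": 0.0, "ty": 1.0, "tz": -15.0, "rx": 0.0, "ry": 0.0, "rz": 0.0, "gripper": 0.1}, {"tx": 0.0, "ty": 1.0, "tz": -15.0, "rx": 0.0, "ry": 0.0, "rz": 0.0, "gripper": 0.1}], grip_force=25)

```text
time_s: 7.58
tcp_pos: [0.606, 0.0551, 0.0791]
ee_rot: [0.999, -0.054, -0.0, 0.0]
ft_force: [7.9, 0.4, -16.8]
width: 0.166
```

Run:
```python
from h import *
a=M[2]
p=mw(0,79,0)
go((p+[0,0,.068],a,"at far"))
```

```text
t 7.58 tcp [606.   55.1  79.1] head -0.1088 F [  7.9   0.4 -16.8] Mo [-0.15 -1.57  0.27] w 15.1 j [ 0.07  0.48  1.67 -0.    0.99  1.75]
at far t [   0.7 -156.4   11.1] r [0.    0.    0.001] world [623.7 210.5  68. ]
```

Emit:
send_rows(plan=[{"tx": 0.0, "ty": 1.0, "tz": -13.0, "rx": 0.0, "ry": 0.0, "rz": 0.0, "gripper": 0.5}, {"tx": 0.0, "ty": 1.0, "tz": -13.0, "rx": 0.0, "ry": 0.0, "rz": 0.0, "gripper": 0.5}, {"tx": 0.0, "ty": 1.0, "tz": -13.0, "rx": 0.0, "ry": 0.0, "rz": 0.0, "gripper": 0.5}, {"tx": 0.0, "ty": 0.0, "tz": -50.0, "rx": 0.0, "ry": 0.0, "rz": 0.0, "gripper": 0.5}, {"tx": 0.0, "ty": -30.0, "tz": -60.0, "rx": 0.0, "ry": 0.0, "rz": 0.0, "gripper": 0.5}, {"tx": 0.0, "ty": -90.0, "tz": -60.0, "rx": 0.0, "ry": 0.0, "rz": 0.0, "gripper": 0.5}, {"tx": 0.5, "ty": -150.0, "tz": -60.0, "rx": 0.0, "ry": 0.0, "rz": 0.0, "gripper": 0.5}, {"tx": 0.5, "ty": -158.0, "tz": -55.0, "rx": 0.0, "ry": 0.0, "rz": 0.0, "gripper": 0.5}, {"tx": 0.5, "ty": -158.0, "tz": -55.0, "rx": 0.0, "ry": 0.0, "rz": 0.0, "gripper": 0.5}, {"tx": 0.5, "ty": -158.0, "tz": -55.0, "rx": 0.0, "ry": 0.0, "rz": 0.0, "gripper": 0.5}], grip_force=10)

```text
time_s: 8.82
tcp_pos: [0.6231, 0.2105, 0.1368]
ee_rot: [0.998, -0.055, -0.0, 0.0]
ft_force: [-0.3, -0.0, -1.1]
width: 0.499
```

```bash
sed -i 's/^M=.*/M=[.6152,.1335,-.109]/' h.py
python3 - <<'E'
from h import *
a=M[2]
p=mw(0,79,0)
go((p+[0,0,.067],a,"at far"))
E
```

```text
t 8.82 tcp [623.1 210.5 136.8] head -0.1102 F [-0.3 -0.  -1.1] Mo [ 0.1  -0.03 -0.03] w 45.4 j [ 0.31  0.5   1.47 -0.    1.17  1.99]
at far t [ 0.6 -1.6 69.8] r [ 0.001  0.001 -0.001] world [623.8 212.   67. ]
```

Emit:
send_rows(plan=[{"tx": 0.6, "ty": -1.6, "tz": 25.0, "rx": 0.0, "ry": 0.0, "rz": 0.0, "gripper": 0.5}, {"tx": 0.6, "ty": -1.6, "tz": 55.0, "rx": 0.0, "ry": 0.0, "rz": 0.0, "gripper": 0.5}, {"tx": 0.6, "ty": -1.6, "tz": 69.8, "rx": 0.0, "ry": 0.0, "rz": 0.0, "gripper": 0.5}, {"tx": 0.6, "ty": -1.6, "tz": 69.8, "rx": 0.0, "ry": 0.0, "rz": 0.0, "gripper": 0.1}, {"tx": 0.6, "ty": -1.6, "tz": 69.8, "rx": 0.0, "ry": 0.0, "rz": 0.0, "gripper": 0.1}, {"tx": 0.6, "ty": -1.6, "tz": 69.8, "rx": 0.0, "ry": 0.0, "rz": 0.0, "gripper": 0.1}, {"tx": 0.6, "ty": -1.6, "tz": 69.8, "rx": 0.0, "ry": 0.0, "rz": 0.0, "gripper": 0.1}, {"tx": 0.6, "ty": -1.6, "tz": 69.8, "rx": 0.0, "ry": 0.0, "rz": 0.0, "gripper": 0.1}, {"tx": 0.6, "ty": -1.6, "tz": 69.8, "rx": 0.0, "ry": 0.0, "rz": 0.0, "gripper": 0.1}], grip_force=12)

```text
time_s: 9.95
tcp_pos: [0.6247, 0.212, 0.0682]
ee_rot: [0.999, -0.054, 0.001, 0.001]
ft_force: [-0.9, -5.2, 2.7]
width: 0.159
```

Run:
```python
from h import *
a=M[2]
p=mw(0,79,0)
go((p+[0,0,.067],a,"at far"))
```

```text
t 9.95 tcp [624.7 212.   68.2] head -0.1075 F [-0.9 -5.2  2.7] Mo [-0.87  0.04  0.2 ] w 14.5 j [ 0.31  0.56  1.55 -0.    1.03  1.99]
at far t [-0.9  0.1  1.2] r [ 0.002 -0.002  0.001] world [623.8 212.   67. ]
```

Emit:
send_rows(plan=[{"tx": 0.0, "ty": 1.0, "tz": 0.0, "rx": 0.0, "ry": 0.0, "rz": 0.0, "gripper": 0.1}, {"tx": 0.0, "ty": 1.0, "tz": 0.0, "rx": 0.0, "ry": 0.0, "rz": 0.0, "gripper": 0.1}, {"tx": 0.0, "ty": 1.0, "tz": -3.0, "rx": 0.0, "ry": 0.0, "rz": 0.0, "gripper": 0.1}, {"tx": 0.0, "ty": 1.0, "tz": -6.0, "rx": 0.0, "ry": 0.0, "rz": 0.0, "gripper": 0.1}, {"tx": 0.0, "ty": 1.0, "tz": -9.0, "rx": 0.0, "ry": 0.0, "rz": 0.0, "gripper": 0.1}, {"tx": 0.0, "ty": 1.0, "tz": -12.0, "rx": 0.0, "ry": 0.0, "rz": 0.0, "gripper": 0.1}, {"tx": 0.0, "ty": 1.0, "tz": -15.0, "rx": 0.0, "ry": 0.0, "rz": 0.0, "gripper": 0.1}, {"tx": 0.0, "ty": 1.0, "tz": -15.0, "rx": 0.0, "ry": 0.0, "rz": 0.0, "gripper": 0.1}], grip_force=25)

```text
time_s: 10.95
tcp_pos: [0.6246, 0.212, 0.078]
ee_rot: [0.999, -0.054, -0.0, 0.001]
ft_force: [8.1, -3.2, -15.7]
width: 0.162
```

Run:
```python
from h import *
go()
```

```text
t 10.95 tcp [624.6 212.   78. ] head -0.1084 F [  8.1  -3.2 -15.7] Mo [-0.38 -1.29  0.26] w 14.7 j [ 0.31  0.55  1.54 -0.    1.05  1.99]
```

Emit:
send_rows(plan=[{"tx": 0.0, "ty": 0.0, "tz": 2.0, "rx": 0.0, "ry": 0.0, "rz": 0.0, "gripper": 0.5}, {"tx": 0.0, "ty": 0.0, "tz": 2.0, "rx": 0.0, "ry": 0.0, "rz": 0.0, "gripper": 0.5}, {"tx": 0.0, "ty": 0.0, "tz": 2.0, "rx": 0.0, "ry": 0.0, "rz": 0.0, "gripper": 0.5}, {"tx": 0.0, "ty": 0.0, "tz": -40.0, "rx": 0.0, "ry": 0.0, "rz": 0.0, "gripper": 0.5}, {"tx": 0.0, "ty": 30.0, "tz": -80.0, "rx": 0.0, "ry": 0.0, "rz": -0.18, "gripper": 0.5}, {"tx": 0.0, "ty": 30.0, "tz": -80.0, "rx": 0.0, "ry": 0.0, "rz": -0.36, "gripper": 0.9}, {"tx": 0.0, "ty": 30.0, "tz": -80.0, "rx": 0.0, "ry": 0.0, "rz": -0.36, "gripper": 0.9}, {"tx": 0.0, "ty": 30.0, "tz": -80.0, "rx": 0.0, "ry": 0.0, "rz": -0.36, "gripper": 0.9}], grip_force=12)

```text
time_s: 11.95
tcp_pos: [0.6203, 0.183, 0.1615]
ee_rot: [0.992, 0.124, -0.0, -0.0]
ft_force: [-0.5, 0.6, 0.9]
width: 0.797
```

```bash
cat >> h.py <<'E'
def fitblk(p0,t,s):
    best=None
    for da in (-.3,0,.3):
        r=edgefit([t,s],BLK,np.array(p0)+[0,0,da],(.008,.008,.15),.8)
        if best is None or r[1]<best[1]: best=r
    x=best[0]; print("block",np.round(x,4),round(best[1],1),"top",np.round(edgefit([t],BLK,x,(.004,.004,.08),.8)[0],4)); return x
E
python3 - <<'E'
from h import *
t=robot.read_camera("top"); s=robot.read_camera("side")
a=fitblk([.5942,-.1746,.361],t,s); b=fitblk([.5774,-.2608,.2217],t,s)
h=a[2]+np.pi/2; go((np.r_[a[:2],.12],h,"above b1"),(np.r_[a[:2],.016],h,"b1"),(np.r_[b[:2],.12],b[2]+np.pi/2,"b2"))
cv2.imwrite("pics/s3.png",cv2.convertScaleAbs(cv2.resize(s["frame"][90:330,120:420],(800,640))[:600],alpha=1.3))
E
```

```text
block [ 0.594  -0.1744  0.3683] -417.9 top [ 0.5946 -0.1742  0.3588]
block [ 0.5773 -0.261   0.2199] -406.7 top [ 0.5778 -0.2603  0.2139]
t 12.05 tcp [620.4 183.  161.3] head 0.25 F [0.1 0.1 0.1] Mo [ 0.02 -0.01  0.01] w 80.0 j [0.27 0.47 1.47 0.   1.21 1.59]
above b1 t [-113.9  339.8   41.4] r [-1.000e-03  1.000e-03 -1.689e+00] world [ 594.  -174.4  120. ]
b1 t [-113.8  339.8  145.4] r [-1.000e-03  1.000e-03 -1.689e+00] world [ 594.  -174.4   16. ]
b2 t [-151.5  419.5   41.5] r [-1.000e-03  1.000e-03 -1.541e+00] world [ 577.3 -261.   120. ]
```

View pics/s3.png

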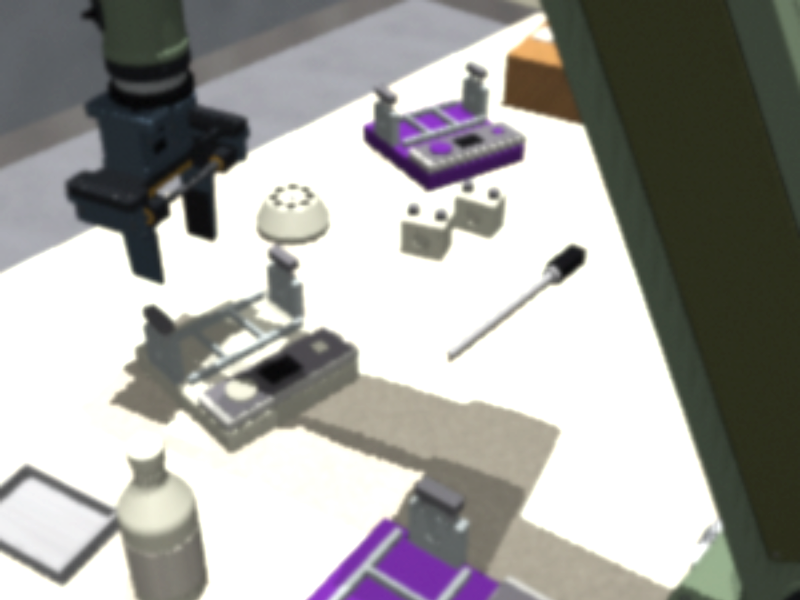

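The picture shows both white-mixer caps standing up above their plates, and the blocks and rod undisturbed. Going to block 1.

Emit:
send_rows(plan=[{"tx": -60.0, "ty": 40.0, "tz": 0.0, "rx": 0.0, "ry": 0.0, "rz": -0.18, "gripper": 0.9}, {"tx": -80.0, "ty": 100.0, "tz": 0.0, "rx": 0.0, "ry": 0.0, "rz": -0.36, "gripper": 0.9}, {"tx": -90.0, "ty": 150.0, "tz": 0.0, "rx": 0.0, "ry": 0.0, "rz": -0.54, "gripper": 0.9}, {"tx": -100.0, "ty": 200.0, "tz": 0.0, "rx": 0.0, "ry": 0.0, "rz": -0.72, "gripper": 0.9}, {"tx": -105.0, "ty": 250.0, "tz": 0.0, "rx": 0.0, "ry": 0.0, "rz": -0.9, "gripper": 0.9}, {"tx": -110.0, "ty": 300.0, "tz": 10.0, "rx": 0.0, "ry": 0.0, "rz": -1.08, "gripper": 0.9}, {"tx": -113.9, "ty": 339.8, "tz": 20.0, "rx": 0.0, "ry": 0.0, "rz": -1.26, "gripper": 0.9}, {"tx": -113.9, "ty": 339.8, "tz": 40.0, "rx": 0.0, "ry": 0.0, "rz": -1.44, "gripper": 0.9}, {"tx": -113.9, "ty": 339.8, "tz": 41.0, "rx": 0.0, "ry": 0.0, "rz": -1.62, "gripper": 0.9}, {"tx": -113.9, "ty": 339.8, "tz": 41.0, "rx": 0.0, "ry": 0.0, "rz": -1.689, "gripper": 0.9}, {"tx": -113.9, "ty": 339.8, "tz": 41.0, "rx": 0.0, "ry": 0.0, "rz": -1.689, "gripper": 0.9}, {"tx": -113.9, "ty": 339.8, "tz": 41.0, "rx": 0.0, "ry": 0.0, "rz": -1.689, "gripper": 0.9}], grip_force=12)

```text
time_s: 13.55
tcp_pos: [0.5949, -0.1746, 0.1208]
ee_rot: [0.566, 0.825, -0.0, -0.0]
ft_force: [1.0, -0.7, 0.8]
width: 0.9
```

Run:
```python
from h import *
a=[.594,-.1744,.362]
go((np.r_[a[:2],.016],a[2]+np.pi/2,"b1"))
```

```text
t 13.55 tcp [ 594.9 -174.6  120.8] head 1.939 F [ 1.  -0.7  0.8] Mo [ 0.01 -0.16  0.04] w 81.9 j [-0.3   0.46  1.59 -0.    1.09 -0.67]
b1 t [  0.5  -0.7 104.8] r [-0.    -0.     0.006] world [ 594.  -174.4   16. ]
```

Emit:
send_rows(plan=[{"tx": 0.5, "ty": -0.7, "tz": 40.0, "rx": 0.0, "ry": 0.0, "rz": 0.006, "gripper": 0.9}, {"tx": 0.5, "ty": -0.7, "tz": 80.0, "rx": 0.0, "ry": 0.0, "rz": 0.006, "gripper": 0.9}, {"tx": 0.5, "ty": -0.7, "tz": 104.0, "rx": 0.0, "ry": 0.0, "rz": 0.006, "gripper": 0.9}, {"tx": 0.5, "ty": -0.7, "tz": 104.0, "rx": 0.0, "ry": 0.0, "rz": 0.006, "gripper": 0.9}, {"tx": 0.5, "ty": -0.7, "tz": 104.0, "rx": 0.0, "ry": 0.0, "rz": 0.006, "gripper": 0.5}, {"tx": 0.5, "ty": -0.7, "tz": 104.0, "rx": 0.0, "ry": 0.0, "rz": 0.006, "gripper": 0.5}, {"tx": 0.5, "ty": -0.7, "tz": 104.0, "rx": 0.0, "ry": 0.0, "rz": 0.006, "gripper": 0.5}, {"tx": 0.5, "ty": -0.7, "tz": 104.0, "rx": 0.0, "ry": 0.0, "rz": 0.006, "gripper": 0.5}, {"tx": 0.5, "ty": -0.7, "tz": 104.0, "rx": 0.0, "ry": 0.0, "rz": 0.006, "gripper": 0.5}, {"tx": 0.5, "ty": -0.7, "tz": 104.0, "rx": 0.0, "ry": 0.0, "rz": 0.006, "gripper": 0.5}], grip_force=20)

```text
time_s: 14.8
tcp_pos: [0.5951, -0.1746, 0.0182]
ee_rot: [0.568, 0.823, 0.0, 0.001]
ft_force: [0.1, 1.5, 6.7]
width: 0.613
```

Run:
```python
from h import *
h=M[2]+np.pi/2
go((mw(0,49,0)+[0,0,.13],h,"above s3"),(mw(0,49,0)+[0,0,.046],h,"s3"))
```

```text
t 14.8 tcp [ 595.1 -174.6   18.2] head 1.934 F [0.1 1.5 6.7] Mo [ 0.1  -0.06 -0.03] w 55.7 j [-0.3   0.56  1.71  0.    0.87 -0.67]
above s3 t [ 324.3  150.8 -111.9] r [0.003 0.001 0.472] world [620.5 182.2 130. ]
s3 t [324.5 150.7 -27.9] r [0.003 0.001 0.472] world [620.5 182.2  46. ]
```

Emit:
send_rows(plan=[{"tx": 0.0, "ty": 0.0, "tz": -20.0, "rx": 0.0, "ry": 0.0, "rz": 0.0, "gripper": 0.5}, {"tx": 0.0, "ty": 0.0, "tz": -75.0, "rx": 0.0, "ry": 0.0, "rz": 0.0, "gripper": 0.5}, {"tx": 30.0, "ty": 10.0, "tz": -120.0, "rx": 0.0, "ry": 0.0, "rz": 0.05, "gripper": 0.5}, {"tx": 80.0, "ty": 35.0, "tz": -140.0, "rx": 0.0, "ry": 0.0, "rz": 0.15, "gripper": 0.5}, {"tx": 130.0, "ty": 60.0, "tz": -140.0, "rx": 0.0, "ry": 0.0, "rz": 0.3, "gripper": 0.5}, {"tx": 180.0, "ty": 85.0, "tz": -140.0, "rx": 0.0, "ry": 0.0, "rz": 0.4, "gripper": 0.5}, {"tx": 230.0, "ty": 108.0, "tz": -140.0, "rx": 0.0, "ry": 0.0, "rz": 0.472, "gripper": 0.5}, {"tx": 280.0, "ty": 130.0, "tz": -140.0, "rx": 0.0, "ry": 0.0, "rz": 0.472, "gripper": 0.5}, {"tx": 315.0, "ty": 147.0, "tz": -130.0, "rx": 0.0, "ry": 0.0, "rz": 0.472, "gripper": 0.5}, {"tx": 324.3, "ty": 150.8, "tz": -112.0, "rx": 0.0, "ry": 0.0, "rz": 0.472, "gripper": 0.5}, {"tx": 324.3, "ty": 150.8, "tz": -112.0, "rx": 0.0, "ry": 0.0, "rz": 0.472, "gripper": 0.5}, {"tx": 324.3, "ty": 150.8, "tz": -112.0, "rx": 0.0, "ry": 0.0, "rz": 0.472, "gripper": 0.5}])

```text
time_s: 16.3
tcp_pos: [0.6197, 0.1808, 0.1288]
ee_rot: [0.745, 0.667, -0.001, 0.0]
ft_force: [0.7, 0.3, -1.1]
width: 0.614
```

Run:
```python
from h import *
h=M[2]+np.pi/2
go((mw(0,49,0)+[0,0,.048],h,"s3"))
```

```text
t 16.3 tcp [619.7 180.8 128.8] head 1.4609 F [ 0.7  0.3 -1.1] Mo [-0.03 -0.07  0.03] w 55.9 j [ 0.27  0.49  1.52 -0.    1.14  0.38]
s3 t [ 1.6  0.7 80.8] r [-0.001  0.001 -0.001] world [620.5 182.2  48. ]
```

Emit:
send_rows(plan=[{"tx": 1.6, "ty": 0.7, "tz": 20.0, "rx": 0.0, "ry": 0.0, "rz": 0.0, "gripper": 0.5}, {"tx": 1.6, "ty": 0.7, "tz": 45.0, "rx": 0.0, "ry": 0.0, "rz": 0.0, "gripper": 0.5}, {"tx": 1.6, "ty": 0.7, "tz": 62.0, "rx": 0.0, "ry": 0.0, "rz": 0.0, "gripper": 0.5}, {"tx": 1.6, "ty": 0.7, "tz": 70.0, "rx": 0.0, "ry": 0.0, "rz": 0.0, "gripper": 0.5}, {"tx": 1.6, "ty": 0.7, "tz": 76.0, "rx": 0.0, "ry": 0.0, "rz": 0.0, "gripper": 0.5}, {"tx": 1.6, "ty": 0.7, "tz": 80.0, "rx": 0.0, "ry": 0.0, "rz": 0.0, "gripper": 0.5}, {"tx": 1.6, "ty": 0.7, "tz": 80.5, "rx": 0.0, "ry": 0.0, "rz": 0.0, "gripper": 0.5}, {"tx": 1.6, "ty": 0.7, "tz": 80.5, "rx": 0.0, "ry": 0.0, "rz": 0.0, "gripper": 0.5}])

```text
time_s: 17.3
tcp_pos: [0.6208, 0.1839, 0.0488]
ee_rot: [0.744, 0.668, 0.0, 0.0]
ft_force: [-0.8, -0.6, -1.7]
width: 0.616
```

Run:
```python
from h import *
h=M[2]+np.pi/2
go((mw(0,49,0)+[0,0,.048],h,"s3"))
```

```text
t 17.3 tcp [620.8 183.9  48.8] head 1.4623 F [-0.8 -0.6 -1.7] Mo [-0.02 -0.04  0.04] w 56.1 j [ 0.27  0.56  1.6  -0.    0.97  0.38]
s3 t [-1.7 -0.1  0.8] r [ 0.001 -0.     0.001] world [620.5 182.2  48. ]
```

Emit:
send_rows(plan=[{"tx": -1.5, "ty": 0.0, "tz": 0.0, "rx": 0.0, "ry": 0.0, "rz": 0.0, "gripper": 0.5}, {"tx": -1.5, "ty": 0.0, "tz": 1.0, "rx": 0.0, "ry": 0.0, "rz": 0.0, "gripper": 0.5}, {"tx": -1.5, "ty": 0.0, "tz": 1.0, "rx": 0.0, "ry": 0.0, "rz": 0.0, "gripper": 0.5}, {"tx": -1.5, "ty": 0.0, "tz": 1.0, "rx": 0.0, "ry": 0.0, "rz": 0.0, "gripper": 0.8}, {"tx": -1.5, "ty": 0.0, "tz": 1.0, "rx": 0.0, "ry": 0.0, "rz": 0.0, "gripper": 0.8}, {"tx": -1.5, "ty": 0.0, "tz": 1.0, "rx": 0.0, "ry": 0.0, "rz": 0.0, "gripper": 0.8}, {"tx": -1.5, "ty": 0.0, "tz": -20.0, "rx": 0.0, "ry": 0.0, "rz": 0.0, "gripper": 0.8}, {"tx": -1.5, "ty": 0.0, "tz": -70.0, "rx": 0.0, "ry": 0.0, "rz": 0.0, "gripper": 0.8}, {"tx": -1.5, "ty": 0.0, "tz": -110.0, "rx": 0.0, "ry": 0.0, "rz": 0.0, "gripper": 0.9}, {"tx": -1.5, "ty": 0.0, "tz": -110.0, "rx": 0.0, "ry": 0.0, "rz": 0.0, "gripper": 0.9}])

```text
time_s: 18.55
tcp_pos: [0.6227, 0.1829, 0.1625]
ee_rot: [0.744, 0.668, 0.004, 0.002]
ft_force: [-0.4, -0.3, -0.2]
width: 0.903
```

Run:
```python
from h import *
t=robot.read_camera("top"); s=robot.read_camera("side")
b=fitblk([.5774,-.2608,.22],t,s)
g=cv2.cvtColor(t["frame"],cv2.COLOR_BGR2GRAY);c,r=345,219; sub=g[r-14:r+15,c-22:c+23]; th=sub.min()+.35*(np.median(sub)-sub.min())
ys,xs=np.where(sub<th); print("rod dark",xs.mean()+c-22,ys.mean()+r-14)
go((np.r_[b[:2],.12],b[2]+np.pi/2,"b2"))
```

```text
block [ 0.5774 -0.261   0.2192] -405.7 top [ 0.5778 -0.2603  0.2138]
rod dark 345.9871794871795 219.56410256410257
t 18.65 tcp [620.1 182.2 158.2] head 1.4622 F [0.5 0.4 0.2] Mo [-0.04 -0.06 -0.01] w 81.6 j [ 0.27  0.47  1.47 -0.    1.2   0.38]
b2 t [-445.1    5.5   38.3] r [-0.     0.    -0.328] world [ 577.4 -261.   120. ]
```

Emit:
send_rows(plan=[{"tx": -55.0, "ty": 0.0, "tz": 0.0, "rx": 0.0, "ry": 0.0, "rz": -0.1, "gripper": 0.9}, {"tx": -115.0, "ty": 1.0, "tz": 0.0, "rx": 0.0, "ry": 0.0, "rz": -0.2, "gripper": 0.9}, {"tx": -175.0, "ty": 2.0, "tz": 0.0, "rx": 0.0, "ry": 0.0, "rz": -0.328, "gripper": 0.9}, {"tx": -235.0, "ty": 3.0, "tz": 0.0, "rx": 0.0, "ry": 0.0, "rz": -0.328, "gripper": 0.9}, {"tx": -295.0, "ty": 4.0, "tz": 0.0, "rx": 0.0, "ry": 0.0, "rz": -0.328, "gripper": 0.9}, {"tx": -355.0, "ty": 5.0, "tz": 10.0, "rx": 0.0, "ry": 0.0, "rz": -0.328, "gripper": 0.9}, {"tx": -410.0, "ty": 5.5, "tz": 20.0, "rx": 0.0, "ry": 0.0, "rz": -0.328, "gripper": 0.9}, {"tx": -445.0, "ty": 5.5, "tz": 38.0, "rx": 0.0, "ry": 0.0, "rz": -0.328, "gripper": 0.9}, {"tx": -445.0, "ty": 5.5, "tz": 38.0, "rx": 0.0, "ry": 0.0, "rz": -0.328, "gripper": 0.9}, {"tx": -445.0, "ty": 5.5, "tz": 38.0, "rx": 0.0, "ry": 0.0, "rz": -0.328, "gripper": 0.9}, {"tx": -445.0, "ty": 5.5, "tz": 38.0, "rx": 0.0, "ry": 0.0, "rz": -0.328, "gripper": 0.9}])

```text
time_s: 20.02
tcp_pos: [0.578, -0.2594, 0.1207]
ee_rot: [0.625, 0.781, 0.0, -0.0]
ft_force: [0.5, -0.6, -0.1]
width: 0.901
```

Run:
```python
from h import *
go(([.5776,-.2607,.017],.218+np.pi/2,"b2"))
```

```text
t 20.02 tcp [ 578.  -259.4  120.7] head 1.7917 F [ 0.5 -0.6 -0.1] Mo [-0.06 -0.14 -0.03] w 82.0 j [-0.44  0.48  1.56  0.    1.11 -0.66]
b2 t [ -1.2  -0.7 103.7] r [ 0.    -0.     0.003] world [ 577.6 -260.7   17. ]
```

Emit:
send_rows(plan=[{"tx": -1.0, "ty": -0.7, "tz": 40.0, "rx": 0.0, "ry": 0.0, "rz": 0.0, "gripper": 0.9}, {"tx": -1.0, "ty": -0.7, "tz": 80.0, "rx": 0.0, "ry": 0.0, "rz": 0.0, "gripper": 0.9}, {"tx": -1.0, "ty": -0.7, "tz": 102.0, "rx": 0.0, "ry": 0.0, "rz": 0.0, "gripper": 0.9}, {"tx": -1.0, "ty": -0.7, "tz": 102.0, "rx": 0.0, "ry": 0.0, "rz": 0.0, "gripper": 0.9}, {"tx": -1.0, "ty": -0.7, "tz": 102.0, "rx": 0.0, "ry": 0.0, "rz": 0.0, "gripper": 0.5}, {"tx": -1.0, "ty": -0.7, "tz": 102.0, "rx": 0.0, "ry": 0.0, "rz": 0.0, "gripper": 0.5}, {"tx": -1.0, "ty": -0.7, "tz": 102.0, "rx": 0.0, "ry": 0.0, "rz": 0.0, "gripper": 0.5}, {"tx": -1.0, "ty": -0.7, "tz": 102.0, "rx": 0.0, "ry": 0.0, "rz": 0.0, "gripper": 0.5}, {"tx": -1.0, "ty": -0.7, "tz": 102.0, "rx": 0.0, "ry": 0.0, "rz": 0.0, "gripper": 0.5}, {"tx": -1.0, "ty": -0.7, "tz": 102.0, "rx": 0.0, "ry": 0.0, "rz": 0.0, "gripper": 0.5}], grip_force=20)

```text
time_s: 21.28
tcp_pos: [0.5782, -0.2621, 0.0197]
ee_rot: [0.626, 0.78, 0.0, 0.001]
ft_force: [0.4, 1.0, 5.7]
width: 0.613
```

Run:
```python
from h import *
h=M[2]+np.pi/2
go((mw(0,0,0)+[0,0,.12],h,"above s2"))
```

```text
t 21.27 tcp [ 578.2 -262.1   19.7] head 1.7899 F [0.4 1.  5.7] Mo [ 0.15 -0.16 -0.04] w 55.8 j [-0.44  0.58  1.67  0.    0.89 -0.66]
above s2 t [ 377.9  122.4 -100.5] r [0.002 0.001 0.328] world [615.2 133.5 120. ]
```

Emit:
send_rows(plan=[{"tx": 0.0, "ty": 0.0, "tz": -20.0, "rx": 0.0, "ry": 0.0, "rz": 0.0, "gripper": 0.5}, {"tx": 0.0, "ty": 0.0, "tz": -75.0, "rx": 0.0, "ry": 0.0, "rz": 0.0, "gripper": 0.5}, {"tx": 30.0, "ty": 9.0, "tz": -120.0, "rx": 0.0, "ry": 0.0, "rz": 0.05, "gripper": 0.5}, {"tx": 80.0, "ty": 25.0, "tz": -140.0, "rx": 0.0, "ry": 0.0, "rz": 0.15, "gripper": 0.5}, {"tx": 135.0, "ty": 42.0, "tz": -140.0, "rx": 0.0, "ry": 0.0, "rz": 0.3, "gripper": 0.5}, {"tx": 190.0, "ty": 60.0, "tz": -140.0, "rx": 0.0, "ry": 0.0, "rz": 0.328, "gripper": 0.5}, {"tx": 245.0, "ty": 78.0, "tz": -140.0, "rx": 0.0, "ry": 0.0, "rz": 0.328, "gripper": 0.5}, {"tx": 300.0, "ty": 97.0, "tz": -140.0, "rx": 0.0, "ry": 0.0, "rz": 0.328, "gripper": 0.5}, {"tx": 350.0, "ty": 113.0, "tz": -140.0, "rx": 0.0, "ry": 0.0, "rz": 0.328, "gripper": 0.5}, {"tx": 376.5, "ty": 122.4, "tz": -120.0, "rx": 0.0, "ry": 0.0, "rz": 0.328, "gripper": 0.5}, {"tx": 376.5, "ty": 122.4, "tz": -102.0, "rx": 0.0, "ry": 0.0, "rz": 0.328, "gripper": 0.5}, {"tx": 376.5, "ty": 122.4, "tz": -102.0, "rx": 0.0, "ry": 0.0, "rz": 0.328, "gripper": 0.5}, {"tx": 376.5, "ty": 122.4, "tz": -102.0, "rx": 0.0, "ry": 0.0, "rz": 0.328, "gripper": 0.5}, {"tx": 376.5, "ty": 122.4, "tz": -102.0, "rx": 0.0, "ry": 0.0, "rz": 0.328, "gripper": 0.5}])

```text
time_s: 23.02
tcp_pos: [0.6153, 0.1318, 0.1214]
ee_rot: [0.745, 0.667, 0.001, 0.0]
ft_force: [0.5, 0.6, -1.7]
width: 0.615
```

Run:
```python
from h import *
h=M[2]+np.pi/2
go((mw(0,-1,0)+[0,0,.0497],h,"s2"))
```

```text
t 23.02 tcp [615.3 131.8 121.4] head 1.4613 F [ 0.5  0.6 -1.7] Mo [-0.02 -0.08  0.03] w 56.0 j [ 0.19  0.47  1.57 -0.    1.1   0.3 ]
s2 t [ 0.7 -0.4 71.7] r [ 0.002 -0.    -0.   ] world [615.1 132.5  49.7]
```

Emit:
send_rows(plan=[{"tx": 0.3, "ty": 0.0, "tz": 20.0, "rx": 0.0, "ry": 0.0, "rz": 0.0, "gripper": 0.5}, {"tx": 0.3, "ty": 0.0, "tz": 40.0, "rx": 0.0, "ry": 0.0, "rz": 0.0, "gripper": 0.5}, {"tx": 0.3, "ty": 0.0, "tz": 53.0, "rx": 0.0, "ry": 0.0, "rz": 0.0, "gripper": 0.5}, {"tx": 0.3, "ty": 0.0, "tz": 59.0, "rx": 0.0, "ry": 0.0, "rz": 0.0, "gripper": 0.5}, {"tx": 0.3, "ty": 0.0, "tz": 65.0, "rx": 0.0, "ry": 0.0, "rz": 0.0, "gripper": 0.5}, {"tx": 0.3, "ty": 0.0, "tz": 70.0, "rx": 0.0, "ry": 0.0, "rz": 0.0, "gripper": 0.5}, {"tx": 0.3, "ty": 0.0, "tz": 71.7, "rx": 0.0, "ry": 0.0, "rz": 0.0, "gripper": 0.5}, {"tx": 0.3, "ty": 0.0, "tz": 71.7, "rx": 0.0, "ry": 0.0, "rz": 0.0, "gripper": 0.5}])

```text
time_s: 24.02
tcp_pos: [0.6149, 0.1326, 0.0498]
ee_rot: [0.744, 0.668, 0.0, 0.0]
ft_force: [-1.8, -0.2, 3.6]
width: 0.611
```

Run:
```python
from h import *
h=M[2]+np.pi/2
go((mw(0,-1,0)+[0,0,.0497],h,"s2"))
```

```text
t 24.02 tcp [614.9 132.6  49.8] head 1.4621 F [-1.8 -0.2  3.6] Mo [-0.12  0.19 -0.12] w 55.6 j [ 0.19  0.54  1.65 -0.    0.95  0.3 ]
s2 t [-0.   0.2  0.1] r [ 0.001 -0.     0.   ] world [615.1 132.5  49.7]
```

Seated on the floor at the expected height. Release and check the placement.

Emit:
send_rows(plan=[{"tx": 0.0, "ty": 0.0, "tz": 0.0, "rx": 0.0, "ry": 0.0, "rz": 0.0, "gripper": 0.8}, {"tx": 0.0, "ty": 0.0, "tz": 0.0, "rx": 0.0, "ry": 0.0, "rz": 0.0, "gripper": 0.8}, {"tx": 0.0, "ty": 0.0, "tz": 0.0, "rx": 0.0, "ry": 0.0, "rz": 0.0, "gripper": 0.8}, {"tx": 0.0, "ty": 0.0, "tz": -20.0, "rx": 0.0, "ry": 0.0, "rz": 0.0, "gripper": 0.8}, {"tx": 0.0, "ty": 0.0, "tz": -70.0, "rx": 0.0, "ry": 0.0, "rz": 0.0, "gripper": 0.8}, {"tx": -60.0, "ty": -10.0, "tz": -110.0, "rx": 0.0, "ry": 0.0, "rz": 0.0, "gripper": 0.6}, {"tx": -120.0, "ty": -25.0, "tz": -110.0, "rx": 0.0, "ry": 0.0, "rz": 0.0, "gripper": 0.6}, {"tx": -180.0, "ty": -45.0, "tz": -110.0, "rx": 0.0, "ry": 0.0, "rz": 0.0, "gripper": 0.6}, {"tx": -200.0, "ty": -45.0, "tz": -110.0, "rx": 0.0, "ry": 0.0, "rz": -0.1, "gripper": 0.6}, {"tx": -200.0, "ty": -45.0, "tz": -110.0, "rx": 0.0, "ry": 0.0, "rz": -0.1, "gripper": 0.6}])

```text
time_s: 25.28
tcp_pos: [0.5479, -0.0631, 0.159]
ee_rot: [0.711, 0.703, 0.0, 0.0]
ft_force: [-0.1, 0.9, -0.9]
width: 0.602
```

Run:
```python
from h import *
t=robot.read_camera("top"); s=robot.read_camera("side")
a=overlay(t,[],"pics/a.png",[310,205],130,4); b=overlay(t,[],"pics/a.png",[217,160],80,6)
c=overlay(s,[],"pics/c.png",[212,205],80,6); d=overlay(s,[],"pics/a.png",[310,200],80,6)
R=lambda im:cv2.resize(im,(396,297))
cv2.imwrite("pics/p4.png",np.vstack([np.hstack([R(a),R(b)]),np.hstack([R(c),R(d)])]))
go()
for p,(c,r) in((t,(345,219)),(s,(333,188))):
    g=cv2.cvtColor(p["frame"],cv2.COLOR_BGR2GRAY); sub=g[r-14:r+15,c-22:c+23]; th=sub.min()+.35*(np.median(sub)-sub.min())
    ys,xs=np.where(sub<th); print("dark",len(xs),xs.mean()+c-22,ys.mean()+r-14,onplane(p,[xs.mean()+c-22,ys.mean()+r-14],.014))
for q in("rod_grip","rod_collar","rod_tip"):
    print(q,[(np.round(d["pixel"],1),round(d["conf"],2)) for d in robot.spot_point(t,q)],[(np.round(d["pixel"],1),round(d["conf"],2)) for d in robot.spot_point(s,q)])
```

```text
t 25.38 tcp [548.6 -61.1 158.8] head 1.5606 F [ 0.5  0.2 -0.2] Mo [ 0.   -0.07 -0.02] w 55.0 j [-0.13  0.32  1.7   0.    1.11 -0.12]
dark 155 345.8 219.52903225806452 [ 0.43889731 -0.25387253]
dark 98 332.3979591836735 187.91836734693877 [ 0.43552311 -0.25733955]
rod_grip [(array([343.9, 216. ]), 0.51)] [(array([334.3, 188.4]), 0.82), (array([138.3, 290.7]), 0.74), (array([184.8, 309.1]), 0.49)]
rod_collar [(array([333.3, 221.4]), 0.47), (array([128.8, 181.3]), 0.22)] [(array([221.3, 200.5]), 0.62), (array([327. , 197.3]), 0.51)]
rod_tip [] [(array([289. , 223.5]), 0.57)]
```

View pics/p4.png

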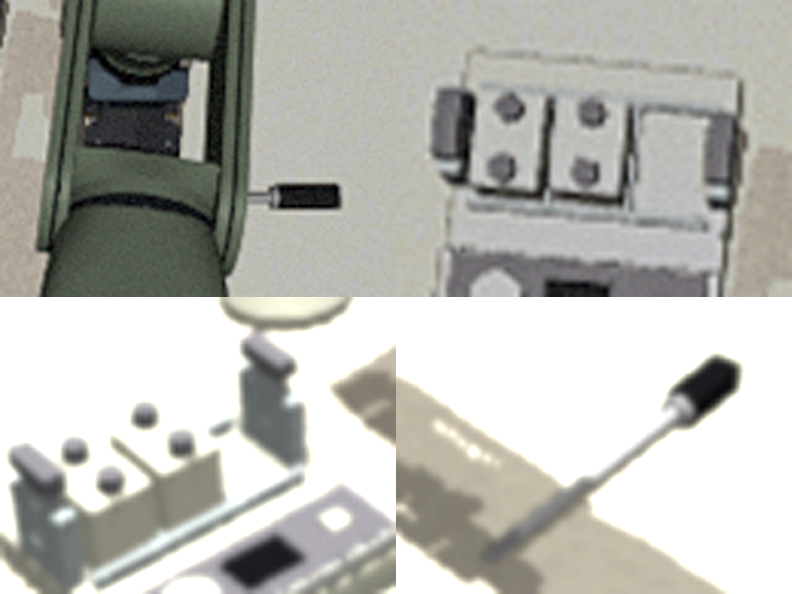

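The blocks stand upright in the far and middle slots (stoppers at crop pixels 505,135 and 590,140) and both caps are up. The rod is undisturbed; I fit its pose using the first, unoccluded pictures.

```bash
cat >> h.py <<'E'
ROD=top4(-12,12,-30,30,24)*2+[(np.array([s,42.,12]),np.array([s,228.,12])) for s in(-5.,5.)]*2+top4(-5,5,36,231,12)[2:3]
E
python3 - <<'E'
from h import *
t=robot.read_camera("top"); s=robot.read_camera("side")
t["frame"]=cv2.imread("pics/top0.png"); s["frame"]=cv2.imread("pics/side0.png")
for pics in([t],[s],[t,s]):
    for a0 in (0,-.05,.05):
        x,f,_=edgefit(pics,ROD,[.438,-.254,a0],(.006,.006,.05),.8); print(np.round(x,4),round(f,1))
h=x[2]+np.pi/2
go((np.r_[x[:2],.10],h,"above rod"),(np.r_[x[:2],.004],h,"rod"))
a=overlay(t,[(ROD,x,(0,255,0))],"pics/a.png",[312,219],100,6);b=overlay(s,[(ROD,x,(0,255,0))],"pics/a.png",[312,203],80,6)
R=lambda im:cv2.resize(im,(396,297))
cv2.imwrite("pics/p5.png",np.hstack([R(a),R(b)]))
E
```

```text
[ 0.4391 -0.2527  0.0011] -157.8
[ 0.4391 -0.2527  0.0011] -157.8
[ 0.4387 -0.2527 -0.004 ] -157.8
[ 0.431  -0.2504  0.0048] -231.2
[ 0.4312 -0.2504  0.0053] -231.2
[ 0.4311 -0.2503  0.0043] -231.3
[ 0.4366 -0.253   0.0294] -359.5
[ 0.4365 -0.253   0.0299] -359.6
[ 0.4365 -0.253   0.03  ] -359.6
t 25.77 tcp [548.5 -60.8 158.7] head 1.5631 F [ 0.1 -0.  -0.2] Mo [-0.02 -0.08  0.06] w 54.4 j [-0.13  0.32  1.7  -0.    1.11 -0.12]
above rod t [-193.  -110.4   58.7] r [-0.     0.    -0.038] world [ 436.5 -253.   100. ]
rod t [-193.  -110.4  154.7] r [-0.     0.    -0.038] world [ 436.5 -253.     4. ]
```

View pics/p5.png

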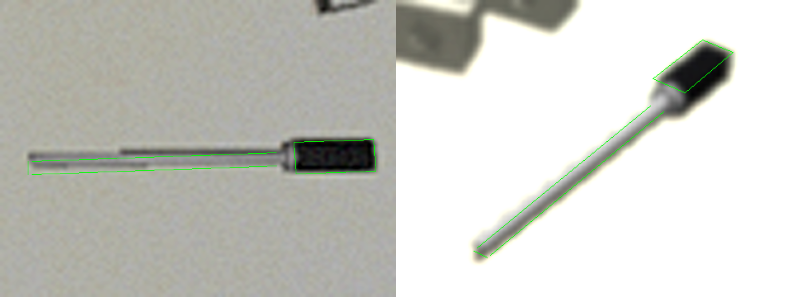

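The top view alone gives x ≈ 0.4385 and yaw ≈ 0.005; the combined fit's 0.03 is biased by shadow, visible as the outline drifting off the tip at crop (30,170). The jaws will align the handle anyway.

Emit:
send_rows(plan=[{"tx": -50.0, "ty": -28.0, "tz": 0.0, "rx": 0.0, "ry": 0.0, "rz": 0.0, "gripper": 0.5}, {"tx": -100.0, "ty": -56.0, "tz": 0.0, "rx": 0.0, "ry": 0.0, "rz": -0.01, "gripper": 0.5}, {"tx": -150.0, "ty": -85.0, "tz": 20.0, "rx": 0.0, "ry": 0.0, "rz": -0.01, "gripper": 0.5}, {"tx": -193.0, "ty": -109.0, "tz": 60.0, "rx": 0.0, "ry": 0.0, "rz": -0.01, "gripper": 0.5}, {"tx": -193.0, "ty": -109.0, "tz": 100.0, "rx": 0.0, "ry": 0.0, "rz": -0.01, "gripper": 0.5}, {"tx": -193.0, "ty": -109.0, "tz": 110.0, "rx": 0.0, "ry": 0.0, "rz": -0.01, "gripper": 0.5}, {"tx": -193.0, "ty": -109.0, "tz": 110.0, "rx": 0.0, "ry": 0.0, "rz": -0.01, "gripper": 0.5}, {"tx": -193.0, "ty": -109.0, "tz": 110.0, "rx": 0.0, "ry": 0.0, "rz": -0.01, "gripper": 0.5}], grip_force=20)

```text
time_s: 26.78
tcp_pos: [0.4392, -0.2536, 0.0502]
ee_rot: [0.706, 0.708, 0.0, 0.002]
ft_force: [-0.4, 0.2, 0.4]
width: 0.5
```

Run:
```python
from h import *
t=robot.read_camera("top"); s=robot.read_camera("side")
for p,(c,r) in((s,(333,188)),):
    g=cv2.cvtColor(p["frame"],cv2.COLOR_BGR2GRAY); sub=g[r-14:r+15,c-22:c+23]; th=sub.min()+.35*(np.median(sub)-sub.min())
    ys,xs=np.where(sub<th); print("dark",len(xs),xs.mean()+c-22,ys.mean()+r-14)
go(([.4385,-.253,.004],np.pi/2+.008,"rod"))
a=overlay(t,[],"pics/a.png",[325,205],80,6);b=overlay(s,[],"pics/a.png",[320,190],80,6)
R=lambda im:cv2.resize(im,(396,297))
cv2.imwrite("pics/p6.png",np.hstack([R(a),R(b)]))
```

```text
dark 138 334.3840579710145 184.3913043478261
t 26.88 tcp [ 438.9 -253.5   50.2] head 1.5733 F [-0.7  0.3 -0. ] Mo [-0.05 -0.03  0.02] w 45.6 j [-0.55  0.38  1.95 -0.    0.81 -0.55]
rod t [ 0.6 -0.5 46.2] r [ 0.003  0.002 -0.006] world [ 438.5 -253.     4. ]
```

View pics/p6.png

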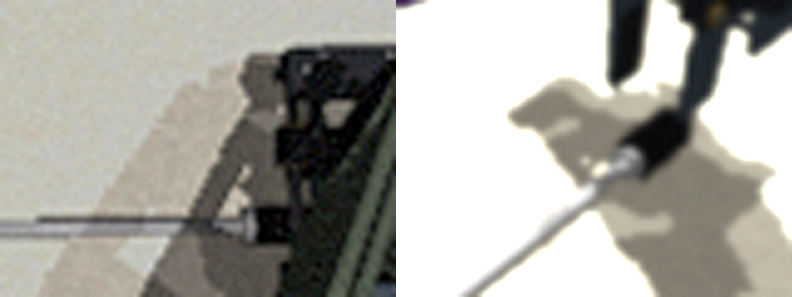

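The fingers straddle the handle (side view: left finger at crop 625,80, right at 700,90, handle between them). Descend and grip.

Emit:
send_rows(plan=[{"tx": 0.6, "ty": -0.5, "tz": 25.0, "rx": 0.0, "ry": 0.0, "rz": -0.006, "gripper": 0.5}, {"tx": 0.6, "ty": -0.5, "tz": 42.0, "rx": 0.0, "ry": 0.0, "rz": -0.006, "gripper": 0.5}, {"tx": 0.6, "ty": -0.5, "tz": 46.0, "rx": 0.0, "ry": 0.0, "rz": -0.006, "gripper": 0.5}, {"tx": 0.6, "ty": -0.5, "tz": 46.0, "rx": 0.0, "ry": 0.0, "rz": -0.006, "gripper": 0.5}, {"tx": 0.6, "ty": -0.5, "tz": 46.0, "rx": 0.0, "ry": 0.0, "rz": -0.006, "gripper": 0.15}, {"tx": 0.6, "ty": -0.5, "tz": 46.0, "rx": 0.0, "ry": 0.0, "rz": -0.006, "gripper": 0.15}, {"tx": 0.6, "ty": -0.5, "tz": 46.0, "rx": 0.0, "ry": 0.0, "rz": -0.006, "gripper": 0.15}, {"tx": 0.6, "ty": -0.5, "tz": 46.0, "rx": 0.0, "ry": 0.0, "rz": -0.006, "gripper": 0.15}, {"tx": 0.6, "ty": -0.5, "tz": 46.0, "rx": 0.0, "ry": 0.0, "rz": -0.006, "gripper": 0.15}, {"tx": 0.6, "ty": -0.5, "tz": 46.0, "rx": 0.0, "ry": 0.0, "rz": -0.006, "gripper": 0.15}], grip_force=30)

```text
time_s: 28.12
tcp_pos: [0.4376, -0.2531, 0.0033]
ee_rot: [0.705, 0.71, 0.0, 0.001]
ft_force: [0.2, 0.8, 5.4]
width: 0.261
```

Run:
```python
from h import *
h=M[2]+np.pi/2
go((mw(0,-332,0)+[0,0,.08],h,"pre"),(mw(0,-332,0)+[0,0,.047],h,"pre low"))
```

```text
t 28.12 tcp [ 437.6 -253.1    3.3] head 1.5781 F [0.2 0.8 5.4] Mo [ 0.06 -0.02 -0.01] w 23.8 j [-0.55  0.45  1.99 -0.    0.7  -0.55]
pre t [ 55.5 142.  -76.6] r [0.001 0.001 0.116] world [ 579.1 -196.5   80. ]
pre low t [ 55.5 142.  -43.6] r [0.001 0.001 0.116] world [ 579.1 -196.5   47. ]
```

Emit:
send_rows(plan=[{"tx": 0.0, "ty": 0.0, "tz": -10.0, "rx": 0.0, "ry": 0.0, "rz": 0.0, "gripper": 0.15}, {"tx": 0.0, "ty": 0.0, "tz": -50.0, "rx": 0.0, "ry": 0.0, "rz": 0.0, "gripper": 0.15}, {"tx": 10.0, "ty": 30.0, "tz": -75.0, "rx": 0.0, "ry": 0.0, "rz": 0.03, "gripper": 0.15}, {"tx": 25.0, "ty": 70.0, "tz": -75.0, "rx": 0.0, "ry": 0.0, "rz": 0.08, "gripper": 0.15}, {"tx": 40.0, "ty": 110.0, "tz": -75.0, "rx": 0.0, "ry": 0.0, "rz": 0.116, "gripper": 0.15}, {"tx": 55.0, "ty": 142.0, "tz": -60.0, "rx": 0.0, "ry": 0.0, "rz": 0.116, "gripper": 0.15}, {"tx": 55.0, "ty": 142.0, "tz": -43.0, "rx": 0.0, "ry": 0.0, "rz": 0.116, "gripper": 0.15}, {"tx": 55.0, "ty": 142.0, "tz": -43.0, "rx": 0.0, "ry": 0.0, "rz": 0.116, "gripper": 0.15}, {"tx": 55.0, "ty": 142.0, "tz": -43.0, "rx": 0.0, "ry": 0.0, "rz": 0.116, "gripper": 0.15}, {"tx": 55.0, "ty": 142.0, "tz": -43.0, "rx": 0.0, "ry": 0.0, "rz": 0.116, "gripper": 0.15}])

```text
time_s: 29.38
tcp_pos: [0.5785, -0.1975, 0.0466]
ee_rot: [0.745, 0.667, 0.0, 0.001]
ft_force: [-0.3, 0.3, -2.0]
width: 0.261
```

```bash
cat >> h.py <<'E'
def rodlook(name):
    t=robot.read_camera("top"); s=robot.read_camera("side")
    st=robot.read_state(); x=Ro.from_quat(st["ee_rot"]).as_matrix()[:,0]
    ax=st["tcp_pos"]+[0,0,.0087]; L=lambda d: ax+x*d/1000
    h=M[2]+np.pi/2; go((mw(0,-332,0)+[0,0,.0463],h,"pre low"))
    ims=[]
    for p,k in((t,6),(s,6)):
        c=proj(p,L(225))[0]; w=66
        x0,y0=int(c[0]-w/2),int(c[1]-w*.375)
        im=cv2.convertScaleAbs(cv2.resize(p["frame"][y0:y0+int(w*.75),x0:x0+w],(396,297),interpolation=cv2.INTER_CUBIC),alpha=1.4)
        f=lambda X:tuple(int(v) for v in (proj(p,X)[0]-[x0,y0]+.5)*6)
        cv2.line(im,f(L(36)),f(L(231)),(0,0,255),1); cv2.line(im,f(mw(0,-85,55)),f(mw(0,85,55)),(0,255,0),1)
        th=np.linspace(0,6.3,20)
        for y in(-85,85):
            cv2.polylines(im,[np.array([f(mw(7*np.cos(q),y,55+7*np.sin(q))) for q in th])],True,(255,0,0),1)
        ims.append(im)
    cv2.imwrite(name,np.hstack(ims))
E
python3 -c "
from h import *
rodlook('pics/p7.png')"
```

```text
t 29.48 tcp [ 578.7 -197.3   46.6] head 1.4615 F [-0.2 -0.  -0.9] Mo [-0.03 -0.06  0.01] w 23.8 j [-0.35  0.52  1.7  -0.    0.92 -0.24]
pre low t [0.8 0.3 0.3] r [ 0.001  0.    -0.   ] world [ 579.1 -196.5   46.3]
```

View pics/p7.png

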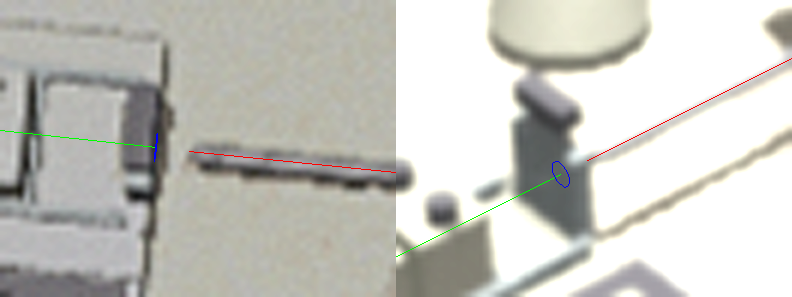

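Emit:
send_rows(plan=[{"tx": 4.0, "ty": 0.3, "tz": 0.3, "rx": 0.0, "ry": 0.0, "rz": 0.0, "gripper": 0.15}, {"tx": 9.0, "ty": 0.3, "tz": 0.3, "rx": 0.0, "ry": 0.0, "rz": 0.0, "gripper": 0.15}, {"tx": 14.0, "ty": 0.3, "tz": 0.3, "rx": 0.0, "ry": 0.0, "rz": 0.0, "gripper": 0.15}, {"tx": 18.0, "ty": 0.3, "tz": 0.3, "rx": 0.0, "ry": 0.0, "rz": 0.0, "gripper": 0.15}, {"tx": 22.0, "ty": 0.3, "tz": 0.3, "rx": 0.0, "ry": 0.0, "rz": 0.0, "gripper": 0.15}, {"tx": 24.0, "ty": 0.3, "tz": 0.3, "rx": 0.0, "ry": 0.0, "rz": 0.0, "gripper": 0.15}, {"tx": 24.0, "ty": 0.3, "tz": 0.3, "rx": 0.0, "ry": 0.0, "rz": 0.0, "gripper": 0.15}, {"tx": 24.0, "ty": 0.3, "tz": 0.3, "rx": 0.0, "ry": 0.0, "rz": 0.0, "gripper": 0.15}])

```text
time_s: 30.48
tcp_pos: [0.5817, -0.1731, 0.0455]
ee_rot: [0.745, 0.668, 0.0, 0.0]
ft_force: [0.6, -0.4, -0.9]
width: 0.26
```

```bash
python3 -c "
from h import *
rodlook('pics/p8.png')"
```

```text
t 30.57 tcp [ 581.7 -173.1   45.5] head 1.4619 F [ 0.5 -0.4 -1.2] Mo [ 0.03 -0.15 -0.05] w 23.7 j [-0.31  0.52  1.71 -0.    0.92 -0.2 ]
pre low t [-23.5  -0.   -0.8] r [0. 0. 0.] world [ 579.1 -196.5   46.3]
```

View pics/p8.png

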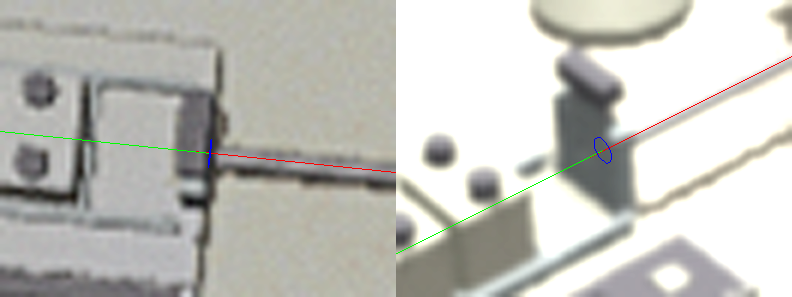

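Emit:
send_rows(plan=[{"tx": 6.0, "ty": 0.0, "tz": -0.7, "rx": 0.0, "ry": 0.0, "rz": 0.0, "gripper": 0.15}, {"tx": 14.0, "ty": 0.0, "tz": -0.7, "rx": 0.0, "ry": 0.0, "rz": 0.0, "gripper": 0.15}, {"tx": 22.0, "ty": 0.0, "tz": -0.7, "rx": 0.0, "ry": 0.0, "rz": 0.0, "gripper": 0.15}, {"tx": 30.0, "ty": 0.0, "tz": -0.7, "rx": 0.0, "ry": 0.0, "rz": 0.0, "gripper": 0.15}, {"tx": 40.0, "ty": 0.0, "tz": -0.7, "rx": 0.0, "ry": 0.0, "rz": 0.0, "gripper": 0.15}, {"tx": 50.0, "ty": 0.0, "tz": -0.7, "rx": 0.0, "ry": 0.0, "rz": 0.0, "gripper": 0.15}, {"tx": 60.0, "ty": 0.0, "tz": -0.7, "rx": 0.0, "ry": 0.0, "rz": 0.0, "gripper": 0.15}, {"tx": 70.0, "ty": 0.0, "tz": -0.7, "rx": 0.0, "ry": 0.0, "rz": 0.0, "gripper": 0.15}, {"tx": 70.0, "ty": 0.0, "tz": -0.7, "rx": 0.0, "ry": 0.0, "rz": 0.0, "gripper": 0.15}, {"tx": 70.0, "ty": 0.0, "tz": -0.7, "rx": 0.0, "ry": 0.0, "rz": 0.0, "gripper": 0.15}])

```text
time_s: 31.82
tcp_pos: [0.5893, -0.1034, 0.0462]
ee_rot: [0.744, 0.668, -0.0, 0.0]
ft_force: [1.0, -0.1, -1.6]
width: 0.259
```

```bash
python3 -c "
from h import *
h=M[2]+np.pi/2; go((mw(0,-121,0)+[0,0,.0463],h,'home'))"
```

```text
t 31.82 tcp [ 589.3 -103.4   46.2] head 1.4624 F [ 1.  -0.1 -1.6] Mo [ 0.01 -0.12 -0.06] w 23.6 j [-0.19  0.5   1.73 -0.    0.91 -0.08]
home t [ 1.173e+02  0.000e+00 -1.000e-01] r [0.    0.    0.001] world [602.   13.2  46.3]
```

Emit:
send_rows(plan=[{"tx": 10.0, "ty": 0.0, "tz": 0.0, "rx": 0.0, "ry": 0.0, "rz": 0.0, "gripper": 0.15}, {"tx": 22.0, "ty": 0.0, "tz": 0.0, "rx": 0.0, "ry": 0.0, "rz": 0.0, "gripper": 0.15}, {"tx": 34.0, "ty": 0.0, "tz": 0.0, "rx": 0.0, "ry": 0.0, "rz": 0.0, "gripper": 0.15}, {"tx": 46.0, "ty": 0.0, "tz": 0.0, "rx": 0.0, "ry": 0.0, "rz": 0.0, "gripper": 0.15}, {"tx": 58.0, "ty": 0.0, "tz": 0.0, "rx": 0.0, "ry": 0.0, "rz": 0.0, "gripper": 0.15}, {"tx": 68.0, "ty": 0.0, "tz": 0.0, "rx": 0.0, "ry": 0.0, "rz": 0.0, "gripper": 0.15}, {"tx": 74.0, "ty": 0.0, "tz": 0.0, "rx": 0.0, "ry": 0.0, "rz": 0.0, "gripper": 0.15}, {"tx": 80.0, "ty": 0.0, "tz": 0.0, "rx": 0.0, "ry": 0.0, "rz": 0.0, "gripper": 0.15}, {"tx": 85.0, "ty": 0.0, "tz": 0.0, "rx": 0.0, "ry": 0.0, "rz": 0.0, "gripper": 0.15}, {"tx": 85.0, "ty": 0.0, "tz": 0.0, "rx": 0.0, "ry": 0.0, "rz": 0.0, "gripper": 0.15}])

```text
time_s: 33.08
tcp_pos: [0.5985, -0.0186, 0.0462]
ee_rot: [0.744, 0.668, 0.0, -0.0]
ft_force: [0.6, 0.3, -2.4]
width: 0.263
```

```bash
python3 -c "
from h import *
h=M[2]+np.pi/2; go((mw(0,-121,0)+[0,0,.0463],h,'home'))"
```

```text
t 33.08 tcp [598.5 -18.6  46.2] head 1.4623 F [ 0.6  0.3 -2.4] Mo [ 0.06 -0.2  -0.04] w 24.0 j [-0.05  0.5   1.73  0.    0.91  0.06]
home t [32.   0.  -0.1] r [ 0. -0.  0.] world [602.   13.2  46.3]
```

Emit:
send_rows(plan=[{"tx": 6.0, "ty": 0.0, "tz": 0.0, "rx": 0.0, "ry": 0.0, "rz": 0.0, "gripper": 0.15}, {"tx": 12.0, "ty": 0.0, "tz": 0.0, "rx": 0.0, "ry": 0.0, "rz": 0.0, "gripper": 0.15}, {"tx": 18.0, "ty": 0.0, "tz": 0.0, "rx": 0.0, "ry": 0.0, "rz": 0.0, "gripper": 0.15}, {"tx": 24.0, "ty": 0.0, "tz": 0.0, "rx": 0.0, "ry": 0.0, "rz": 0.0, "gripper": 0.15}, {"tx": 29.0, "ty": 0.0, "tz": 0.0, "rx": 0.0, "ry": 0.0, "rz": 0.0, "gripper": 0.15}, {"tx": 31.0, "ty": 0.0, "tz": 0.0, "rx": 0.0, "ry": 0.0, "rz": 0.0, "gripper": 0.15}, {"tx": 32.5, "ty": 0.0, "tz": 0.0, "rx": 0.0, "ry": 0.0, "rz": 0.0, "gripper": 0.15}, {"tx": 33.5, "ty": 0.0, "tz": 0.0, "rx": 0.0, "ry": 0.0, "rz": 0.0, "gripper": 0.15}, {"tx": 33.5, "ty": 0.0, "tz": 0.0, "rx": 0.0, "ry": 0.0, "rz": 0.0, "gripper": 0.15}])

```text
time_s: 34.2
tcp_pos: [0.6021, 0.0138, 0.0462]
ee_rot: [0.744, 0.668, -0.0, 0.0]
ft_force: [0.4, -3.1, -1.5]
width: 0.261
```

```bash
python3 -c "
from h import *
h=M[2]+np.pi/2; go((mw(0,-121,0)+[0,0,.0463],h,'home'))"
```

```text
t 34.2 tcp [602.1  13.8  46.2] head 1.4624 F [ 0.4 -3.1 -1.5] Mo [-0.65 -0.21 -0.04] w 23.7 j [ 0.    0.51  1.72 -0.    0.91  0.11]
home t [-0.6  0.  -0.1] r [0.    0.001 0.001] world [602.   13.2  46.3]
```

Emit:
send_rows(plan=[{"tx": 1.5, "ty": 0.0, "tz": 0.0, "rx": 0.0, "ry": 0.0, "rz": 0.0, "gripper": 0.15}, {"tx": 1.5, "ty": 0.0, "tz": 1.0, "rx": 0.0, "ry": 0.0, "rz": 0.0, "gripper": 0.15}, {"tx": 1.5, "ty": 0.0, "tz": 2.0, "rx": 0.0, "ry": 0.0, "rz": 0.0, "gripper": 0.15}, {"tx": 1.5, "ty": 0.0, "tz": 2.0, "rx": 0.0, "ry": 0.0, "rz": 0.0, "gripper": 0.15}])

```text
time_s: 34.7
tcp_pos: [0.6024, 0.0138, 0.0453]
ee_rot: [0.744, 0.668, -0.001, 0.001]
ft_force: [-1.6, -8.7, 4.5]
width: 0.262
```

```bash
python3 -c "
from h import *
h=M[2]+np.pi/2; go((mw(0,-121,0)+[0,0,.0463],h,'home'))"
```

```text
t 34.7 tcp [602.4  13.8  45.3] head 1.463 F [-1.6 -8.7  4.5] Mo [-1.3   0.2  -0.04] w 23.9 j [ 0.01  0.51  1.72 -0.    0.91  0.12]
home t [-0.6 -0.3 -1. ] r [0.001 0.003 0.001] world [602.   13.2  46.3]
```

Emit:
send_rows(plan=[{"tx": 0.5, "ty": 0.0, "tz": 1.5, "rx": 0.0, "ry": 0.0, "rz": 0.0, "gripper": 0.4}, {"tx": 0.5, "ty": 0.0, "tz": 1.5, "rx": 0.0, "ry": 0.0, "rz": 0.0, "gripper": 0.5}, {"tx": 0.5, "ty": 0.0, "tz": 1.5, "rx": 0.0, "ry": 0.0, "rz": 0.0, "gripper": 0.5}, {"tx": 0.0, "ty": 0.0, "tz": -20.0, "rx": 0.0, "ry": 0.0, "rz": 0.0, "gripper": 0.5}, {"tx": 0.0, "ty": 0.0, "tz": -60.0, "rx": 0.0, "ry": 0.0, "rz": 0.0, "gripper": 0.5}, {"tx": -40.0, "ty": 0.0, "tz": -100.0, "rx": 0.0, "ry": 0.0, "rz": 0.0, "gripper": 0.3}, {"tx": -100.0, "ty": 0.0, "tz": -100.0, "rx": 0.0, "ry": 0.0, "rz": 0.0, "gripper": 0.0}, {"tx": -140.0, "ty": 0.0, "tz": -100.0, "rx": 0.0, "ry": 0.0, "rz": 0.0, "gripper": 0.0}, {"tx": -140.0, "ty": 0.0, "tz": -100.0, "rx": 0.0, "ry": 0.0, "rz": 0.0, "gripper": 0.0}, {"tx": -140.0, "ty": 0.0, "tz": -100.0, "rx": 0.0, "ry": 0.0, "rz": 0.0, "gripper": 0.0}])

```text
time_s: 35.95
tcp_pos: [0.5871, -0.1226, 0.144]
ee_rot: [0.745, 0.668, 0.0, -0.0]
ft_force: [-0.1, -0.3, 0.6]
width: 0.009
```

Run:
```python
from h import *
t=robot.read_camera("top"); s=robot.read_camera("side")
a=overlay(t,[],"pics/a.png",[225,160],80,6); c=overlay(s,[],"pics/c.png",[220,200],100,6)
R=lambda im:cv2.resize(im,(396,297))
cv2.imwrite("pics/p9.png",np.hstack([R(a),R(c)])); go((mw(0,-79,0)+[0,0,.115],M[2]+np.pi/2,"near cap"))
```

```text
t 36.05 tcp [ 587.2 -122.   144. ] head 1.4635 F [ 0.2 -0.1 -0.8] Mo [ 0.   -0.06 -0.06] w 0.6 j [-0.22  0.41  1.61  0.    1.12 -0.12]
near cap t [178.    0.3  29.1] r [-0.    -0.     0.002] world [606.6  55.  115. ]
```

View pics/p9.png

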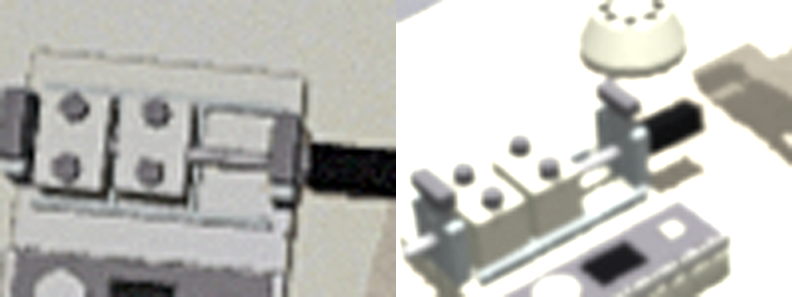

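The rod is through both plates: its tip shows beyond the far plate at side crop (415,250), and the handle and collar sit against the near plate. Now the near cap goes down.

Emit:
send_rows(plan=[{"tx": 60.0, "ty": 0.0, "tz": 0.0, "rx": 0.0, "ry": 0.0, "rz": 0.0, "gripper": 0.0}, {"tx": 120.0, "ty": 0.0, "tz": 0.0, "rx": 0.0, "ry": 0.0, "rz": 0.0, "gripper": 0.0}, {"tx": 170.0, "ty": 0.3, "tz": 10.0, "rx": 0.0, "ry": 0.0, "rz": 0.0, "gripper": 0.0}, {"tx": 178.0, "ty": 0.3, "tz": 29.0, "rx": 0.0, "ry": 0.0, "rz": 0.0, "gripper": 0.0}, {"tx": 178.0, "ty": 0.3, "tz": 29.0, "rx": 0.0, "ry": 0.0, "rz": 0.0, "gripper": 0.0}, {"tx": 178.0, "ty": 0.3, "tz": 29.0, "rx": 0.0, "ry": 0.0, "rz": 0.0, "gripper": 0.0}, {"tx": 178.0, "ty": 0.3, "tz": 36.0, "rx": 0.0, "ry": 0.0, "rz": 0.0, "gripper": 0.0}, {"tx": 178.0, "ty": 0.3, "tz": 40.0, "rx": 0.0, "ry": 0.0, "rz": 0.0, "gripper": 0.0}, {"tx": 178.0, "ty": 0.3, "tz": 44.0, "rx": 0.0, "ry": 0.0, "rz": 0.0, "gripper": 0.0}, {"tx": 178.0, "ty": 0.3, "tz": 47.0, "rx": 0.0, "ry": 0.0, "rz": 0.0, "gripper": 0.0}, {"tx": 178.0, "ty": 0.3, "tz": 50.0, "rx": 0.0, "ry": 0.0, "rz": 0.0, "gripper": 0.0}, {"tx": 178.0, "ty": 0.3, "tz": 52.0, "rx": 0.0, "ry": 0.0, "rz": 0.0, "gripper": 0.0}, {"tx": 178.0, "ty": 0.3, "tz": 53.0, "rx": 0.0, "ry": 0.0, "rz": 0.0, "gripper": 0.0}, {"tx": 178.0, "ty": 0.3, "tz": 53.0, "rx": 0.0, "ry": 0.0, "rz": 0.0, "gripper": 0.0}])

```text
time_s: 37.8
tcp_pos: [0.607, 0.053, 0.0941]
ee_rot: [0.744, 0.668, 0.0, 0.001]
ft_force: [-5.3, -3.7, 19.5]
width: 0.004
```

Run:
```python
from h import *
go((mw(0,79,0)+[0,0,.115],M[2]+np.pi/2,"far cap"))
```

```text
t 37.8 tcp [607.   53.   94.1] head 1.4624 F [-5.3 -3.7 19.5] Mo [-0.65  0.93 -0.04] w 0.4 j [ 0.07  0.47  1.65 -0.    1.02  0.18]
far cap t [159.9  -0.4 -21. ] r [0.002 0.001 0.001] world [623.8 212.  115. ]
```

Emit:
send_rows(plan=[{"tx": 0.0, "ty": 0.0, "tz": -20.0, "rx": 0.0, "ry": 0.0, "rz": 0.0, "gripper": 0.0}, {"tx": 0.0, "ty": 0.0, "tz": -50.0, "rx": 0.0, "ry": 0.0, "rz": 0.0, "gripper": 0.0}, {"tx": 50.0, "ty": 0.0, "tz": -60.0, "rx": 0.0, "ry": 0.0, "rz": 0.0, "gripper": 0.0}, {"tx": 110.0, "ty": 0.0, "tz": -50.0, "rx": 0.0, "ry": 0.0, "rz": 0.0, "gripper": 0.0}, {"tx": 158.0, "ty": 0.0, "tz": -40.0, "rx": 0.0, "ry": 0.0, "rz": 0.0, "gripper": 0.0}, {"tx": 158.0, "ty": 0.0, "tz": -24.0, "rx": 0.0, "ry": 0.0, "rz": 0.0, "gripper": 0.0}, {"tx": 158.0, "ty": 0.0, "tz": -24.0, "rx": 0.0, "ry": 0.0, "rz": 0.0, "gripper": 0.0}, {"tx": 158.0, "ty": 0.0, "tz": -18.0, "rx": 0.0, "ry": 0.0, "rz": 0.0, "gripper": 0.0}, {"tx": 158.0, "ty": 0.0, "tz": -14.0, "rx": 0.0, "ry": 0.0, "rz": 0.0, "gripper": 0.0}, {"tx": 158.0, "ty": 0.0, "tz": -10.0, "rx": 0.0, "ry": 0.0, "rz": 0.0, "gripper": 0.0}, {"tx": 158.0, "ty": 0.0, "tz": -6.0, "rx": 0.0, "ry": 0.0, "rz": 0.0, "gripper": 0.0}, {"tx": 158.0, "ty": 0.0, "tz": -3.0, "rx": 0.0, "ry": 0.0, "rz": 0.0, "gripper": 0.0}, {"tx": 158.0, "ty": 0.0, "tz": -1.0, "rx": 0.0, "ry": 0.0, "rz": 0.0, "gripper": 0.0}, {"tx": 158.0, "ty": 0.0, "tz": 0.0, "rx": 0.0, "ry": 0.0, "rz": 0.0, "gripper": 0.0}, {"tx": 158.0, "ty": 0.0, "tz": 0.0, "rx": 0.0, "ry": 0.0, "rz": 0.0, "gripper": 0.0}])

```text
time_s: 39.67
tcp_pos: [0.6241, 0.2098, 0.0941]
ee_rot: [0.744, 0.668, 0.0, 0.001]
ft_force: [-4.1, -6.9, 17.0]
width: 0.003
```

Run:
```python
from h import *
go((mw(-92,48,0)+[0,0,.06],M[2]+np.pi/2,"start"))
```

```text
t 39.67 tcp [624.1 209.8  94.1] head 1.4623 F [-4.1 -6.9 17. ] Mo [-1.13  0.87  0.03] w 0.2 j [ 0.31  0.54  1.53 -0.    1.08  0.42]
start t [-28.8 -92.7  34. ] r [0.002 0.001 0.001] world [529.  191.2  60. ]
```

Emit:
send_rows(plan=[{"tx": 0.0, "ty": 0.0, "tz": -20.0, "rx": 0.0, "ry": 0.0, "rz": 0.0, "gripper": 0.0}, {"tx": 0.0, "ty": 0.0, "tz": -40.0, "rx": 0.0, "ry": 0.0, "rz": 0.0, "gripper": 0.0}, {"tx": -15.0, "ty": -45.0, "tz": -40.0, "rx": 0.0, "ry": 0.0, "rz": 0.0, "gripper": 0.0}, {"tx": -28.0, "ty": -92.5, "tz": -30.0, "rx": 0.0, "ry": 0.0, "rz": 0.0, "gripper": 0.0}, {"tx": -28.0, "ty": -92.5, "tz": -10.0, "rx": 0.0, "ry": 0.0, "rz": 0.0, "gripper": 0.0}, {"tx": -28.0, "ty": -92.5, "tz": -10.0, "rx": 0.0, "ry": 0.0, "rz": 0.0, "gripper": 0.0}, {"tx": -28.0, "ty": -92.5, "tz": -10.0, "rx": 0.0, "ry": 0.0, "rz": 0.0, "gripper": 0.0}])

```text
time_s: 40.55
tcp_pos: [0.5298, 0.1934, 0.1015]
ee_rot: [0.745, 0.668, 0.001, 0.0]
ft_force: [0.9, -0.0, 0.2]
width: 0.004
```

Run:
```python
from h import *
t=robot.read_camera("top"); s=robot.read_camera("side")
a=overlay(t,[],"pics/a.png",[225,165],90,6); c=overlay(s,[],"pics/c.png",[220,205],100,6)
R=lambda im:cv2.resize(im,(396,297))
cv2.imwrite("pics/p10.png",np.hstack([R(a),R(c)])); go((mw(-92,48,0)+[0,0,.0495],M[2]+np.pi/2,"start"))
```

```text
t 40.65 tcp [529.9 193.3 101.7] head 1.4619 F [ 0.5 -0.7 -0.2] Mo [-0.05 -0.06  0.01] w 0.4 j [0.33 0.4  1.75 0.   0.99 0.44]
start t [-2.3 -0.8 52.2] r [ 0.001 -0.001  0.   ] world [529.  191.2  49.5]
```

View pics/p10.png

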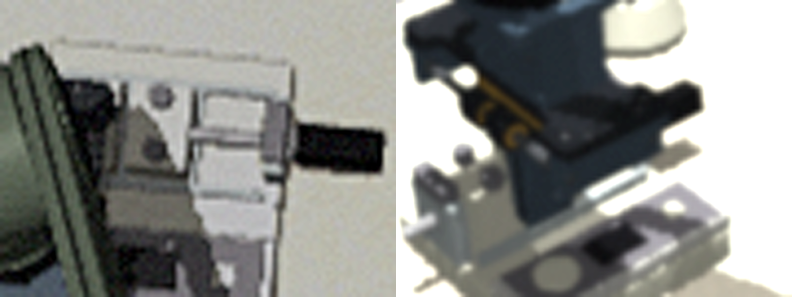

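The top view shows the rod still home and the near cap at (275,135); in the side view the far cap is down and the fingers are over the round key at (555,270). Approaching, then pressing.

Emit:
send_rows(plan=[{"tx": -2.3, "ty": -0.8, "tz": 20.0, "rx": 0.0, "ry": 0.0, "rz": 0.0, "gripper": 0.0}, {"tx": -2.3, "ty": -0.8, "tz": 40.0, "rx": 0.0, "ry": 0.0, "rz": 0.0, "gripper": 0.0}, {"tx": -2.3, "ty": -0.8, "tz": 47.0, "rx": 0.0, "ry": 0.0, "rz": 0.0, "gripper": 0.0}, {"tx": -2.3, "ty": -0.8, "tz": 48.0, "rx": 0.0, "ry": 0.0, "rz": 0.0, "gripper": 0.0}, {"tx": -2.3, "ty": -0.8, "tz": 48.0, "rx": 0.0, "ry": 0.0, "rz": 0.0, "gripper": 0.0}])

```text
time_s: 41.28
tcp_pos: [0.5285, 0.191, 0.0539]
ee_rot: [0.744, 0.668, 0.001, 0.0]
ft_force: [0.0, -1.0, 0.0]
width: 0.005
```

Run:
```python
from h import *
go((mw(-92,48,0)+[0,0,.0495],M[2]+np.pi/2,"start"))
```

```text
t 41.27 tcp [528.5 191.   53.9] head 1.4621 F [ 0. -1.  0.] Mo [ 0.   -0.05 -0.03] w 0.4 j [ 0.33  0.45  1.81 -0.    0.88  0.43]
start t [0.3 0.5 4.4] r [ 0.001 -0.001  0.   ] world [529.  191.2  49.5]
```

Emit:
send_rows(plan=[{"tx": 0.0, "ty": 0.0, "tz": 2.0, "rx": 0.0, "ry": 0.0, "rz": 0.0, "gripper": 0.0}, {"tx": 0.0, "ty": 0.0, "tz": 4.0, "rx": 0.0, "ry": 0.0, "rz": 0.0, "gripper": 0.0}, {"tx": 0.0, "ty": 0.0, "tz": 5.5, "rx": 0.0, "ry": 0.0, "rz": 0.0, "gripper": 0.0}, {"tx": 0.0, "ty": 0.0, "tz": 7.0, "rx": 0.0, "ry": 0.0, "rz": 0.0, "gripper": 0.0}, {"tx": 0.0, "ty": 0.0, "tz": 8.0, "rx": 0.0, "ry": 0.0, "rz": 0.0, "gripper": 0.0}, {"tx": 0.0, "ty": 0.0, "tz": 8.0, "rx": 0.0, "ry": 0.0, "rz": 0.0, "gripper": 0.0}, {"tx": 0.0, "ty": 0.0, "tz": 8.0, "rx": 0.0, "ry": 0.0, "rz": 0.0, "gripper": 0.0}])

```text
time_s: 42.15
tcp_pos: [0.5281, 0.1908, 0.0482]
ee_rot: [0.744, 0.668, 0.001, 0.0]
ft_force: [-5.6, -2.1, 19.6]
width: 0.006
```

Emit:
send_rows(plan=[{"tx": 0.0, "ty": 0.0, "tz": 0.0, "rx": 0.0, "ry": 0.0, "rz": 0.0, "gripper": 0.0}, {"tx": 0.0, "ty": 0.0, "tz": -4.0, "rx": 0.0, "ry": 0.0, "rz": 0.0, "gripper": 0.0}, {"tx": 0.0, "ty": 0.0, "tz": -20.0, "rx": 0.0, "ry": 0.0, "rz": 0.0, "gripper": 0.0}, {"tx": 0.0, "ty": 0.0, "tz": -70.0, "rx": 0.0, "ry": 0.0, "rz": 0.0, "gripper": 0.0}, {"tx": 0.0, "ty": 0.0, "tz": -120.0, "rx": 0.0, "ry": 0.0, "rz": 0.0, "gripper": 0.0}, {"tx": -60.0, "ty": 0.0, "tz": -130.0, "rx": 0.0, "ry": 0.0, "rz": 0.0, "gripper": 0.0}, {"tx": -120.0, "ty": 0.0, "tz": -130.0, "rx": 0.0, "ry": 0.0, "rz": 0.0, "gripper": 0.0}, {"tx": -180.0, "ty": 0.0, "tz": -130.0, "rx": 0.0, "ry": 0.0, "rz": 0.0, "gripper": 0.0}, {"tx": -240.0, "ty": 0.0, "tz": -130.0, "rx": 0.0, "ry": 0.0, "rz": 0.0, "gripper": 0.0}, {"tx": -300.0, "ty": 0.0, "tz": -130.0, "rx": 0.0, "ry": 0.0, "rz": 0.0, "gripper": 0.0}, {"tx": -320.0, "ty": 0.0, "tz": -130.0, "rx": 0.0, "ry": 0.0, "rz": 0.0, "gripper": 0.0}, {"tx": -320.0, "ty": 0.0, "tz": -130.0, "rx": 0.0, "ry": 0.0, "rz": 0.0, "gripper": 0.0}])

```text
time_s: 43.65
tcp_pos: [0.4929, -0.1287, 0.1756]
ee_rot: [0.745, 0.667, 0.0, 0.0]
ft_force: [0.5, -0.2, -0.9]
width: 0.004
```

Run:
```python
from h import *
t=robot.read_camera("top"); s=robot.read_camera("side")
a=overlay(t,[(top4(-20,20,-86.5,-71.5,94)+top4(-20,20,71.5,86.5,94),M,(0,255,0))],"pics/a.png",[225,162],90,6); c=overlay(s,[],"pics/c.png",[220,205],90,6)
d=overlay(s,[(top4(-20,20,-86.5,-71.5,94)+top4(-20,20,71.5,86.5,94),M,(0,255,0))],"pics/c.png",[210,205],90,6); b=t["frame"][:300]
R=lambda im:cv2.resize(im,(396,297))
cv2.imwrite("pics/p11.png",np.vstack([np.hstack([R(a),R(c)]),np.hstack([R(b),R(d)])])); go()
```

```text
t 43.75 tcp [ 493.1 -126.9  175.4] head 1.4619 F [-0.7  0.7  0.1] Mo [-0.03 -0.04  0.01] w 0.8 j [-0.27  0.25  1.77  0.    1.12 -0.17]
```

View pics/p11.png

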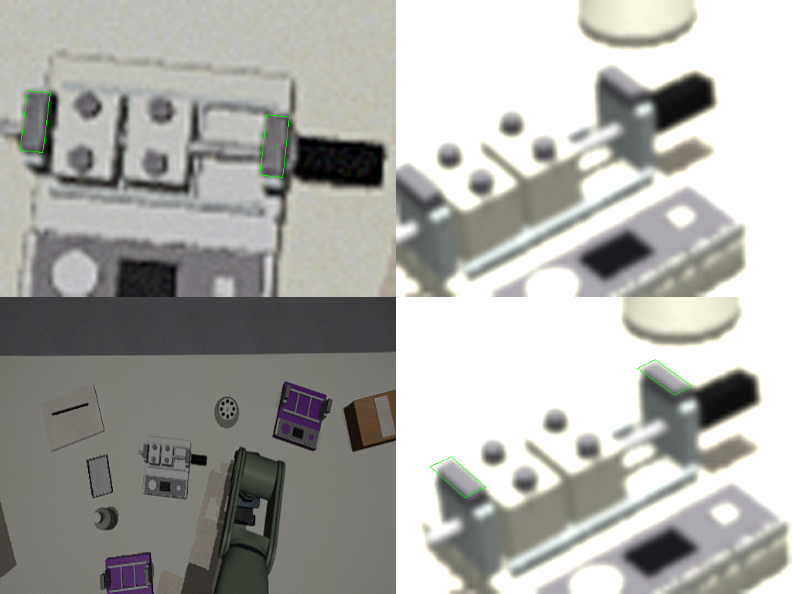

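Caps are down on both plates and the rod is home with its tip out of the far plate. One last look over the whole bench for a third block that the arm might have hidden.

Run:
```python
from h import *
t=robot.read_camera("top"); s=robot.read_camera("side")
im=np.hstack([cv2.resize(t["frame"],(400,300)),cv2.resize(cv2.imread("pics/top0.png"),(400,300))])
im2=np.hstack([cv2.resize(s["frame"],(400,300)),cv2.resize(cv2.imread("pics/side0.png"),(400,300))])
cv2.imwrite("pics/p12.png",cv2.convertScaleAbs(np.vstack([im,im2]),alpha=1.3))
```

```text
(no output)
```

View pics/p12.png

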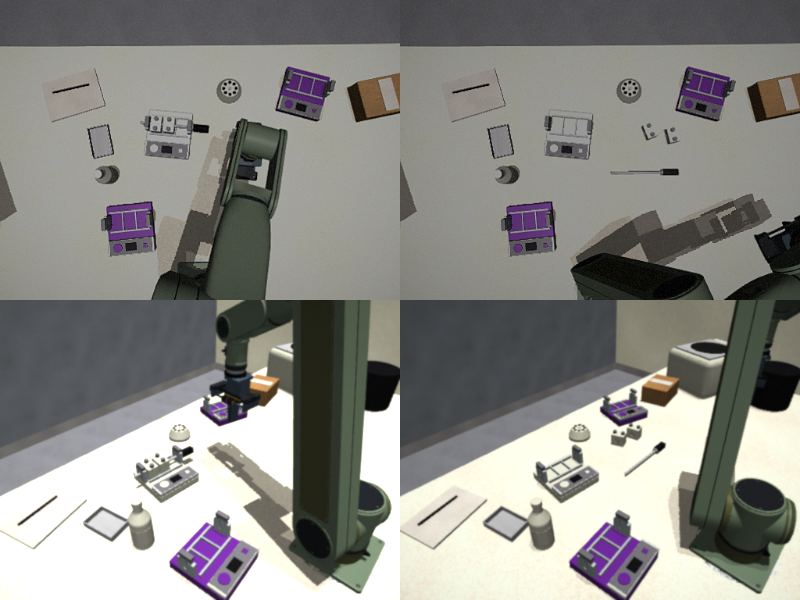

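No third block shows up anywhere, and the bottle, rotor and dish sit where they did in the first pictures. Handing in.

```bash
python3 -c "
from station import robot
print(robot.finish_job())"
```

```text
the job is handed in; nothing more can be done
None
```

I completed every step in the order you asked, and handed the job in at about 44 s of the 210 s allowed; the hand-in returns no verdict.

**What I did**
- **Caps up:** I pulled both caps to their upper stops. The wrist pull reached about 16 N there, against about 5 N of cap friction.
- **Blocks:** The bench held only two blocks. I seated them upright in the far and middle slots; the near slot stays empty.
- **Rod:** I threaded it through both plates and the blocks until the collar met the near plate, with 8.7 N of contact force.
- **Caps down:** I pushed both caps down until the fingertip stopped at 94.1 mm; fully down is 94 mm.
- **Start key:** I pressed it steadily for roughly half a second. The only force reading taken was 19.6 N, under the 45 N limit. I did not touch the stop key.

**Last checks**
- The final pictures show both caps down, the rod home with its tip out of the far plate, and both blocks upright.
- The bottle, rotor and dish look unmoved, and the gripper was clear of everything at hand-in.

**Checks that disagreed**
- The first camera fit put the mixer about 1.5 mm off along the bore. I corrected it when I gripped the near cap.
- The two-camera fit of the rod's direction was thrown off by a shadow. I used the top view instead and let the jaws align the handle.

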